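# Pull the empty sieve frame out from under the wire shelf and hang it up

### The job

The empty round sieve frame has been left under the wire shelf. Take the pull hook, hook it over the frame's near rim from inside and drag the frame along the table until more than half of it is out in front of the shelf (do not take it by hand before that), lay the hook back down on the table, then pick the frame up by its rim and hang it on the free J-hook of the hanging stand. Leave everything else where it is.

Things in the scene. Friction and masses are not known exactly. Their poses are not given: they have to be found in the camera images.
- pull_hook_grip (a point): Pull hook, loose in front of the stand, 0.24 kg: middle of its shank, where it balances, 26.5 mm above the table as it lies. Steel shank 12 mm thick (along y), 14 mm high, rising 27 mm over its 240 mm from handle to hook. x runs from handle to hook, z up. Wooden cross handle (26 mm thick, 100 mm along y) at 120 mm in -x; at 120 mm in +x the end turns straight down. It rests on handle and tip.
- pull_hook_tip (a point): Lowest point of the pull hook's turned-down end, 120 mm in +x of the grip point and 26.5 mm lower (on the table as it lies). The end is a 9 mm round bar; from the tip up to the underside of the shank there are 33 mm. Same axes as the grip point.
- frame_center (a point): Empty sieve frame: a plain steel hoop open at both ends, 160 mm outside, 144 mm inside (wall 8 mm thick), 45 mm high, about 0.22 kg, loose. Starts flat on the table wholly under the wire shelf, its near edge 10 to 25 mm behind the shelf's front edge. This point is its centre, on its axis at half height (22.5 mm up when flat); z is the hoop's axis.
- shelf_front (a point): Middle of the front edge of the fixed chromed wire shelf, at table level. x points from the front into the shelf, y along the front edge, z up. 240 mm deep, 260 mm wide, on four thin corner legs, open all round below; the underside of its wire top is 146 mm up; two tins (70 mm high) stand on its back corners. It stands left or right, the hanging stand on the other side.
- jhook (a point): Free J-hook of the fixed hanging stand: top of the hook's level vinyl-sleeved bar (8 mm thick), half-way along, 279 mm above the table. x points from the hook's free end to the crossbar, y along the crossbar, z up. The level bar runs from the crossbar (40 mm in +x) to 37 mm in -x, where the end turns up: its top is 26 mm above this point, at 50 mm in -x.
- stand: The fixed hanging stand; origin under the crossbar's middle but 30 mm nearer the robot, on the table, axes as for the J-hook. Base plate 14 mm high, from x = -30 to 120 mm, 250 mm wide, 20 mm post at x = 30 mm, crossbar (16 mm thick) at x = 30 mm, 275 mm up; free J-hook at y = -85 mm, the other hook at y = +85 mm with a hand brush (part of the stand) on it.
- jar: bystander: small glass jar, 38 mm wide, 60 mm high, under the shelf behind the frame
- dish: bystander: small white dish, 72 mm wide, 28 mm high, on the stand's base plate behind the crossbar
- can: bystander: drink can, 66 mm wide, 115 mm high, on the left near the robot
- mug: bystander: white mug, 76 mm wide, 85 mm high, on the right
- scoop: bystander: aluminium hand scoop with wooden handle, 215 mm long, 36 mm high, on the left
- mallet: bystander: wooden mallet, 230 mm long, 52 mm high, on the right
- tape: bystander: nearly used-up roll of tape, 100 mm wide, 24 mm high, on the left

How it is judged:
On the way, in this order (a step that is already met when the one before it is completed fails the run):
1. the held hook's tip is down inside the frame, at least 10 mm below its top rim, with the frame still under the shelf (horizontal distance between pull_hook_tip and frame_center below 0.072 m and z of pull_hook_tip in the frame of frame_center below 0.012 m and contact force between the fingers and pull_hook above 0.5 N and x of frame_center in the frame of shelf_front above 0.05 m), for 0.1 s.
2. the frame has been dragged with the hook until its centre is in front of the shelf's front edge (horizontal distance between pull_hook_tip and frame_center below 0.072 m and z of pull_hook_tip in the frame of frame_center below 0.012 m and x of frame_center in the frame of shelf_front below 0 m), for 0.1 s.
At the end, for the whole second after the job is handed in: The frame hangs on the level bar of the free J-hook, on edge, at most swaying slightly: axis level within 27 degrees, centre 55 to 85 mm below the bar's top and within 40 mm of its middle along and across, slower than 0.2 m/s. The pull hook lies still on the table, below 50 mm (x of frame_center in the frame of jhook between -0.04 and 0.04 m and y of frame_center in the frame of jhook between -0.05 and 0.05 m and z of frame_center in the frame of jhook between -0.085 and -0.05 m and angle between frame_center's own z axis and vertical between 1.1 and 2.04 rad and linear speed of frame below 0.2 m/s and height (world z) of pull_hook_grip between 0 and 0.05 m and height (world z) of pull_hook_tip below 0.05 m and linear speed of pull_hook below 0.02 m/s); the robot touches nothing.
It fails at once if the robot itself touches the frame while it is still mostly under the shelf (centre over 30 mm behind the front edge) (contact force between any of the arm, the fingers and frame above 0.5 N and x of frame_center in the frame of shelf_front above 0.03 m and height (world z) of frame_center below 0.1 m and horizontal distance between frame_center and shelf_front below 0.2 m).
It fails at once if a bystander is moved by more than 30 mm (distance of any of jar, dish, can, mug, scoop, mallet, tape from where it was at the start of the episode above 0.03 m).
It also fails if it takes over 72 s, if anything falls off the work surface, if the arm or the gripper's body presses on something with over 40 N, if the wrist force passes 120 N, or if a joint passes its speed limit or range.

### The arm

A 6-joint arm with a two-finger parallel gripper is mounted at the origin on the work surface. World frame = base frame: x ahead of the robot, y to its left, z up, the work surface at z = 0. Lengths are in m, angles in rad, forces in N, time in s.
With the tool pointing down it reaches from about 0.275 to 0.875 m from the base axis. Payload 12.5 kg.
Tool frame: the origin (TCP) lies midway between the tips of the shut fingers; the grasp point (between the pads) lies 19 mm behind it; x points along the fingers, y is the direction in which the jaws open and shut, and the axes are right-handed (so a half turn about x gives the same grasp; the last joint's range is limited). The gripper opens to 85 mm and grips with 20 to 120 N. Pads are 22 mm wide; open, the fingers measure 114 mm over their backs; the gripper's body (76 mm by 85 mm) begins 54 mm behind the grasp point. The pads swing forward as they close: fully open they stand 13 mm farther back than shut.
Start: joints at [-1.337, 0.351, 1.652, -0, 1.139, -0.085], TCP at [0.172, -0.522, 0.231] pointing down, gripper open.
Joint ranges: [-2.75, 2.75], [-0.79, 2.1], [0.01, 2.65], [-1.57, 4.71], [0.07, 3.14], [-2.87, 2.87]. Speed limits (rad/s): [2.22, 2.22, 2.79, 3.14, 3.14, 3.14].

### API

Orientations are given as [roll, pitch, yaw] about the fixed x, y, z axes, in that order (R = Rz(yaw) Ry(pitch) Rx(roll)).
In Python, from bench import arm gives the robot as it stands.
- The arm moves only by the tool step_arm, never from a script. Its argument "targets" is a list that holds one entry, the list of rows, each a list of 5 numbers: the closure, from -1 (fully open) to 1 (shut), then the shift along the world's x, y, z in m, then the turn about the world's z in rad. In form: [[[claw, dx, dy, dz, roll], ...]]. A call has 1 to 20 rows; each row is the pose to reach, as a shift and turn from the pose measured when the call began; what a row does not reach only later rows make up. A row lasts 1/10 s, in which the tool goes at most 50 mm and 8.59 degrees, less where a joint would pass 70% of its speed; a pose out of reach is approached as far as the arm can. A call with a gripper value outside its range is refused whole. The fingers move at their own pace and stop on an object; "force" is the grip in N (left out, the last holds). Time passes only in rows, so rows that repeat a pose let the fingers close. It gives the time, the measured TCP pose, the force and the opening at its end, in the units of the state.
- arm.read_state(): the state, without advancing time (a new reading comes with each control period).
- arm.get_image(name): name is "side" or "top"; returns a dict with "frame" (384x512x3 uint8, blue, green, red), "fovy" (degrees; the focal length in pixels is half the picture's height over the tangent of half this angle, whatever the lens; pixels are square), "cx", "cy" (the principal point, pixels), "pose" (4x4, takes a point from camera to world coordinates). Camera axes: x right, y up, looking along -z (the intrinsics and any distortion apply to the point x, -y, -z); pixel columns grow to the right and rows downward; lengths in m; the calibration is good to about 2 mm. A picture is of the moment at which its call begins. There is no depth.
- arm.sign_off(): hands the job in, once; it reports no verdict.
The state is a dict: "time_s": time; "qpos": joint angles; "qvel": joint speeds; "effort": joint torques, N m; "eef_pos": TCP position; "tcp_rot": TCP orientation; "wrist_force": force on the tool from outside, world axes, zero at the start; "torque": the same for the moment, N m; "grip_width": finger opening in m.
Only numpy, scipy, OpenCV 4.12 (cv2) and the standard library are available. Lean on these libraries where they do the work, as an engineer would, in place of code of your own. Each camera call takes 0.05 s, during which the arm holds its last target.

## Working session

There is one attempt and no reset: what is moved stays moved. The work goes in short steps, Python scripts to look and compute and a tool call to move; the robot and the scene stay as the last step left them, time stands still between calls to the robot, and variables do not carry over. Pictures are saved under pics/ and viewed, and the job is handed in when it is done.

Besides the shell and the picture viewer there is one more tool, called after ">>>" by a JSON object that holds its "api" and its "payload". step_arm: Moves the arm, as the interface text tells. Its arguments: {"type":"object","properties":{"targets":{"type":"array","items":{"type":"array","items":{"type":"array","items":{"type":"number"}}}},"force":{"type":"number"}},"required":["targets"]}

```bash
ls; mkdir -p pics; python3 - <<'E'
from bench import arm
import cv2
s=arm.read_state(); print({k:s[k] for k in s})
for n in("side","top"):
    i=arm.get_image(n); cv2.imwrite(f"pics/{n}0.png",i["frame"]); print(n,{k:i[k] for k in i if k!="frame"})
E
```

```text
pics
{'time_s': 0.0, 'qpos': array([-1.33657788e+00,  3.51232978e-01,  1.65244533e+00, -4.46266112e-06,
        1.13912981e+00, -8.45917196e-02]), 'qvel': array([ 0.00128164,  0.00020569,  0.00146045, -0.00128747,  0.00179223,
       -0.00203464]), 'effort': array([-9.58593955e-04, -5.06103086e+01, -2.91402018e+01, -7.53630638e-05,
        4.53734290e-03, -5.63990830e-05]), 'eef_pos': array([ 0.17233664, -0.52193532,  0.23075214]), 'tcp_rot': array([-1.65205515,  1.56958086,  1.80834954]), 'wrist_force': array([-0.46009526,  0.3685827 , -0.07860095]), 'torque': array([-0.00490632, -0.00779633,  0.02134184]), 'grip_width': 0.08547307771089098}
side {'fovy': 45.2475880060923, 'cx': 250.7935726369218, 'cy': 195.00834880406748, 'pose': array([[-0.95307128,  0.21870715, -0.20933779,  0.18163241],
       [-0.3026779 , -0.70301852,  0.64354569,  1.01598682],
       [-0.0064203 ,  0.67670684,  0.73622458,  1.35020848],
       [ 0.        ,  0.        ,  0.        ,  1.        ]])}
top {'fovy': 42.635242055347504, 'cx': 252.49417225623793, 'cy': 184.7423372447875, 'pose': array([[ 1.98669431e-02,  9.88790939e-01, -1.47979000e-01,
         3.14024973e-01],
       [-9.99802094e-01,  1.98017850e-02, -1.91368887e-03,
        -1.26894494e-02],
       [ 1.03801011e-03,  1.47987733e-01,  9.88988652e-01,
         1.66009292e+00],
       [ 0.00000000e+00,  0.00000000e+00,  0.00000000e+00,
         1.00000000e+00]])}
```

View pics/side0.png

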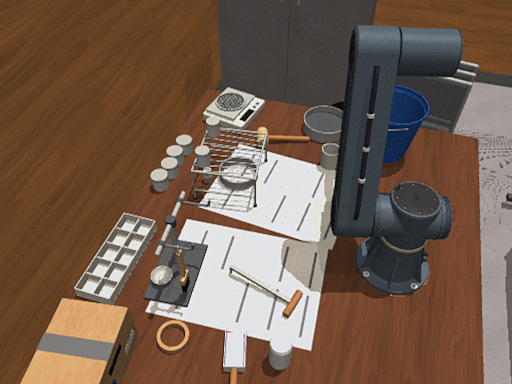

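View pics/top0.png

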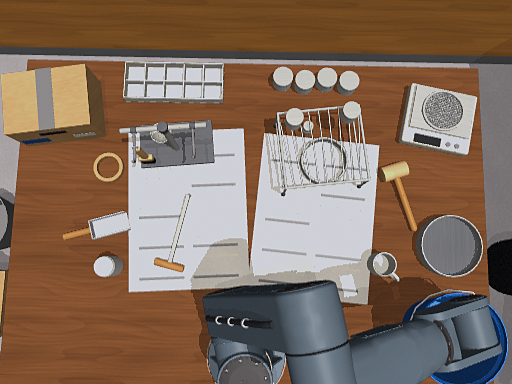

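The side view shows the shelf around (230,165), the stand around (180,270) and the pull hook around (265,285). In the top view, the frame is under the shelf near (323,160), the hook runs from (170,265) to (187,196), and the stand is at about (178,143). I'll zoom in to measure.

```bash
cat > h.py <<'E'
from bench import arm
import numpy as np, cv2
def cam(n):
    i=arm.get_image(n); return i
def px(i,p):
    p=np.atleast_2d(p); T=np.linalg.inv(i["pose"]); c=p@T[:3,:3].T+T[:3,3]
    f=192/np.tan(np.radians(i["fovy"]/2))
    return np.c_[i["cx"]+f*c[:,0]/-c[:,2], i["cy"]-f*c[:,1]/-c[:,2]]
def ray(i,uv,z):
    f=192/np.tan(np.radians(i["fovy"]/2)); P=i["pose"]
    d=P[:3,:3]@np.array([(uv[0]-i["cx"])/f,-(uv[1]-i["cy"])/f,-1]); o=P[:3,3]
    return o+d*(z-o[2])/d[2]
def crop(i,name,u0,v0,w,h,s):
    c=i["frame"][v0:v0+h,u0:u0+w]; cv2.imwrite(f"pics/{name}.png",cv2.resize(c,None,fx=s,fy=s,interpolation=cv2.INTER_CUBIC))
E
python3 - <<'E'
from h import *
t=cam("top"); s=cam("side")
crop(t,"t1",260,90,125,115,6); crop(t,"t2",115,110,110,170,3.5); crop(t,"t3",110,110,120,70,6.5)
crop(s,"s1",180,110,110,110,5.4); crop(s,"s2",140,180,170,150,4)
E
```

```text
(no output)
```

View pics/t1.png

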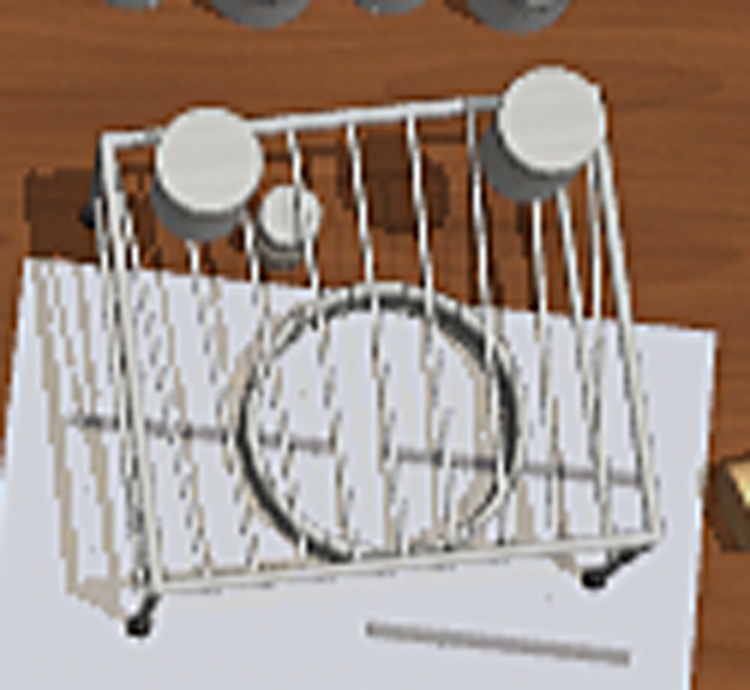

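View pics/t2.png

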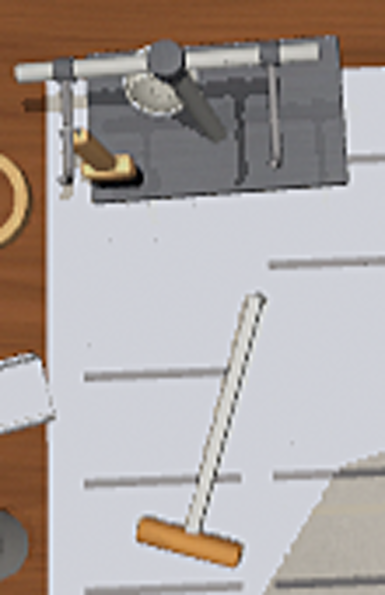

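View pics/t3.png

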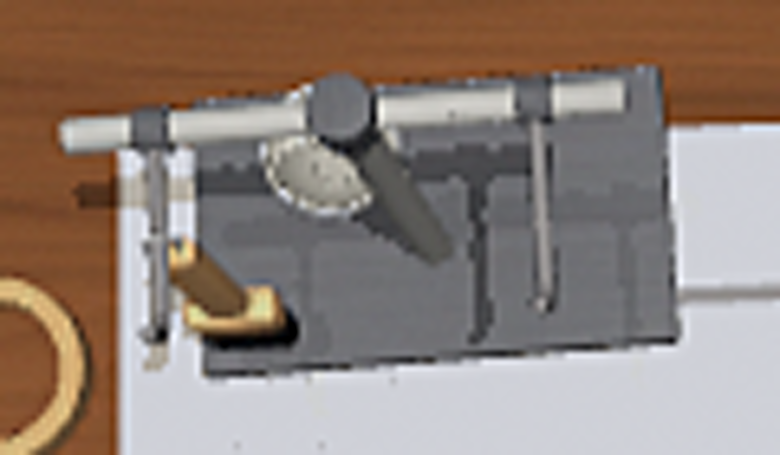

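View pics/s1.png

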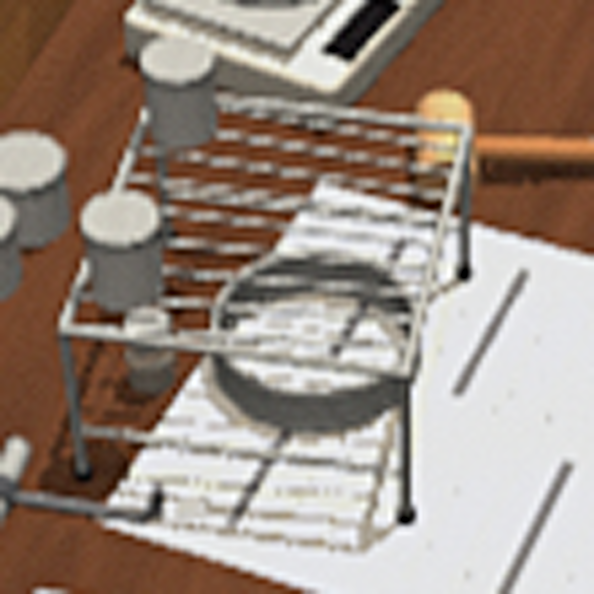

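View pics/s2.png

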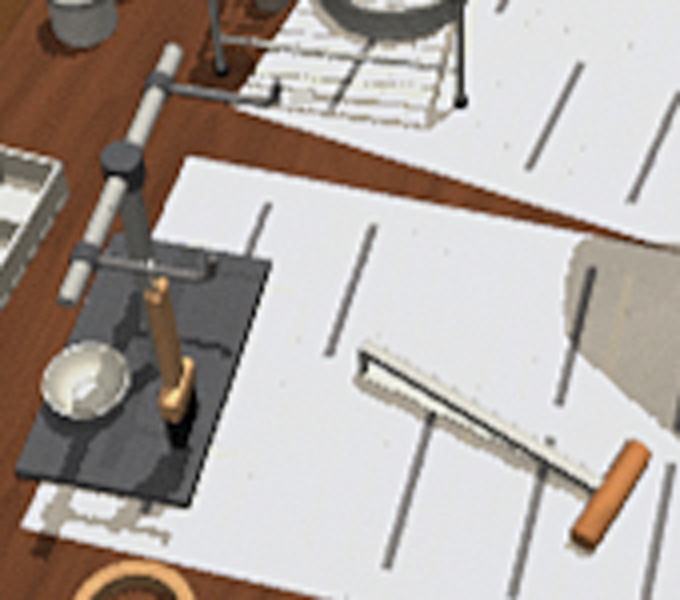

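```bash
cat > fit0.py <<'E'
from h import *
from scipy.optimize import least_squares
t=cam("top"); s=cam("side")
T1=lambda c,r:(260+(c)/6,90+(r)/6); T2=lambda c,r:(115+c/3.5,110+r/3.5); T3=lambda c,r:(110+c/6.5,110+r/6.5)
S1=lambda c,r:(180+c/5.4,110+r/5.4); S2=lambda c,r:(140+c/4,180+r/4)
def show(n,l):
    for i,uv,z in l: print(n,np.round(ray(i,uv,z),4))
show("shelf feet FL FR",[(t,T1(138,625),0.004),(t,T1(594,578),.004),(s,S1(405,517),.004),(s,S1(463,272),.004),(s,S1(82,470),.004)])
show("shelf top FL FR BL BR",[(t,T1(155,590),.15),(t,T1(655,540),.15),(t,T1(108,140),.15),(t,T1(605,95),.15),(s,S1(410,370),.15),(s,S1(467,127),.15),(s,S1(65,328),.15)])
def fit(pts,names,guess):
    # pts: (img,uv,local xyz)
    def W(p,l): c,sn=np.cos(p[2]),np.sin(p[2]); return np.array([p[0]+c*l[0]-sn*l[1],p[1]+sn*l[0]+c*l[1],l[2]])
    f=lambda p:np.concatenate([px(i,W(p,l))[0]-uv for i,uv,l in pts])
    r=least_squares(f,guess,loss="soft_l1"); print(names,np.round(r.x,4),"yaw deg",np.degrees(r.x[2]).round(2)); print(np.round(f(r.x).reshape(-1,2),1).tolist()); return r.x
fit([(t,T3(205,375),(-.03,.125,.014)),(t,T3(678,342),(-.03,-.125,.014)),(t,T3(658,68),(.12,-.125,.014)),
 (s,S2(272,262),(-.03,-.125,.014)),(s,S2(190,505),(-.03,.125,.014)),(s,S2(20,473),(.12,.125,.014))],"stand",[.6,.15,0])
fit([(t,T3(535,105),(.03,-.085,.283)),(t,T3(543,300),(-.05-.0,-.085,.305)),(s,S2(160,82),(.03,-.085,.283)),(s,S2(276,84),(-.05,-.085,.305)),(t,T3(150,120),(.03,.085,.283)),(s,S2(212,257),(-.05,.085,.305)),(s,S2(85,255),(.03,.085,.283))],"stand(upper)",[.6,.15,0])
fit([(t,T2(257,294),(.124,0,.047)),(t,T2(189,542),(-.12,0,.026)),(t,T2(138,524),(-.12,.05,.02)),(t,T2(243,554),(-.12,-.05,.02)),
 (s,S2(362,346),(.126,0,.047)),(s,S2(640,447),(-.12,-.05,.02)),(s,S2(583,543),(-.12,.05,.018))],"hook",[.4,.15,0])
fit([(t,T1(138,625),(0.005,.125,.002)),(t,T1(594,578),(0.005,-.125,.002)),(s,S1(405,517),(0.005,.125,.002)),(s,S1(463,272),(0.005,-.125,.002)),(s,S1(82,470),(.235,.125,.002))],"shelf feet",[.6,-.2,0])
fit([(t,T1(155,590),(0,.13,.15)),(t,T1(655,540),(0,-.13,.15)),(t,T1(108,140),(.24,.13,.15)),(t,T1(605,95),(.24,-.13,.15)),(s,S1(410,370),(0,.13,.15)),(s,S1(467,127),(0,-.13,.15)),(s,S1(65,328),(.24,.13,.15))],"shelf top",[.6,-.2,0])
show("frame L R far near ",[(t,T1(238,425),.045),(t,T1(523,430),.045),(t,T1(385,285),.045),(t,T1(375,567),.045)])
show("side L R ",[(s,S1(213,325),.045),(s,S1(418,355),.045)])
E
python3 fit0.py
```

```text
shelf feet FL FR [ 0.5316 -0.1136  0.004 ]
shelf feet FL FR [ 0.5636 -0.3719  0.004 ]
shelf feet FL FR [ 0.5317 -0.1116  0.004 ]
shelf feet FL FR [ 0.5643 -0.3708  0.004 ]
shelf feet FL FR [ 0.7712 -0.085   0.004 ]
shelf top FL FR BL BR [ 0.5308 -0.1133  0.15  ]
shelf top FL FR BL BR [ 0.5621 -0.3721  0.15  ]
shelf top FL FR BL BR [ 0.7706 -0.0861  0.15  ]
shelf top FL FR BL BR [ 0.8006 -0.3492  0.15  ]
shelf top FL FR BL BR [ 0.5298 -0.1168  0.15  ]
shelf top FL FR BL BR [ 0.5644 -0.3729  0.15  ]
shelf top FL FR BL BR [ 0.7689 -0.0851  0.15  ]
stand [0.6509 0.2505 0.1006] yaw deg 5.76
[[-0.9, 0.8], [-0.3, 0.1], [-0.3, -0.3], [0.4, -1.0], [0.3, -0.4], [-1.1, -0.7]]
stand(upper) [0.6469 0.2506 0.0594] yaw deg 3.4
[[-0.3, 1.8], [-1.9, -2.6], [2.4, -0.3], [-2.7, -0.9], [-0.2, 1.7], [-5.3, -0.5], [0.9, -0.8]]
hook [ 0.4032  0.232  -0.2444] yaw deg -14.01
[[-0.1, -1.0], [-0.7, 0.2], [-0.4, 1.3], [-1.2, 0.8], [-1.3, -2.2], [0.3, -1.0], [-0.0, -1.1]]
shelf feet [ 0.5438 -0.2418  0.1196] yaw deg 6.85
[[1.0, -0.6], [-2.1, 0.0], [-0.1, -0.8], [-0.2, 1.2], [2.6, 0.0]]
shelf top [ 0.5467 -0.2439  0.1174] yaw deg 6.72
[[0.5, -0.2], [0.3, 0.1], [0.2, 0.2], [-1.4, 0.1], [-0.6, 0.3], [0.6, 0.1], [-0.1, -0.3]]
frame L R far near  [ 0.6397 -0.1657  0.045 ]
frame L R far near  [ 0.64   -0.3245  0.045 ]
frame L R far near  [ 0.7214 -0.2477  0.045 ]
frame L R far near  [ 0.5612 -0.2419  0.045 ]
side L R  [ 0.7154 -0.2174  0.045 ]
side L R  [ 0.5592 -0.2326  0.045 ]
```

```bash
sed -i 's/^fit(\[(t,T3(535.*$/fit([(t,T3(535,105),(.03,-.085,.283)),(t,T3(543,303),(-.06,-.085,.304)),(s,S2(160,82),(.03,-.085,.283)),(s,S2(274,84),(-.06,-.085,.304)),(t,T3(150,120),(.03,.085,.283)),(s,S2(212,257),(-.06,.085,.304)),(s,S2(85,255),(.03,.085,.283)),(t,T3(340,85),(.03,0,.283))],"stand(upper)",[.6,.15,0])/' fit0.py; cat >> fit0.py <<'E'
print("mug",ray(t,(380,262),.085),"mallet",ray(t,(412,228),.02),ray(t,(395,170),.05),"can",ray(t,(106,266),.115),"xbar end",ray(t,T3(625,95),.275))
from scipy.spatial.transform import Rotation as R
st=arm.read_state(); M=R.from_euler('xyz',st["tcp_rot"]).as_matrix(); print(M.round(3)); print("time",st["time_s"])
E
python3 fit0.py | tail -16
```

```text
[[-0.1, -1.0], [-0.7, 0.2], [-0.4, 1.3], [-1.2, 0.8], [-1.3, -2.2], [0.3, -1.0], [-0.0, -1.1]]
shelf feet [ 0.5438 -0.2418  0.1196] yaw deg 6.85
[[1.0, -0.6], [-2.1, 0.0], [-0.1, -0.8], [-0.2, 1.2], [2.6, 0.0]]
shelf top [ 0.5467 -0.2439  0.1174] yaw deg 6.72
[[0.5, -0.2], [0.3, 0.1], [0.2, 0.2], [-1.4, 0.1], [-0.6, 0.3], [0.6, 0.1], [-0.1, -0.3]]
frame L R far near  [ 0.6397 -0.1657  0.045 ]
frame L R far near  [ 0.64   -0.3245  0.045 ]
frame L R far near  [ 0.7214 -0.2477  0.045 ]
frame L R far near  [ 0.5612 -0.2419  0.045 ]
side L R  [ 0.7154 -0.2174  0.045 ]
side L R  [ 0.5592 -0.2326  0.045 ]
mug [ 0.31069768 -0.41783952  0.085     ] mallet [ 0.42452202 -0.54312692  0.02      ] [ 0.61397646 -0.48230527  0.05      ] can [0.28165124 0.43896634 0.115     ] xbar end [0.69481149 0.12781844 0.275     ]
[[-0.     0.313 -0.95 ]
 [ 0.    -0.95  -0.313]
 [-1.    -0.    -0.   ]]
time 0.4
```

```bash
python3 fit0.py | sed -n '/stand/,+1p'
```

```text
stand [0.6509 0.2505 0.1006] yaw deg 5.76
[[-0.9, 0.8], [-0.3, 0.1], [-0.3, -0.3], [0.4, -1.0], [0.3, -0.4], [-1.1, -0.7]]
stand(upper) [0.6506 0.2503 0.0773] yaw deg 4.43
[[-0.4, 0.0], [-1.3, -1.4], [0.9, -0.6], [-0.5, -0.8], [-0.2, 1.0], [-2.5, -0.2], [0.2, -1.0], [0.1, 4.8]]
```

>>> {"api": "step_arm", "payload": {"targets": [[[-1, 0.05, 0.08, 0, 0], [-1, 0.1, 0.15, 0, 0], [-1, 0.15, 0.22, 0, 0], [-1, 0.2, 0.3, 0, -0.1], [-1, 0.25, 0.37, 0, -0.2], [-1, 0.25, 0.42, 0, -0.3], [-1, 0.25, 0.47, 0, -0.4], [-1, 0.25, 0.52, 0, -0.5], [-1, 0.245, 0.57, -0.02, -0.56], [-1, 0.24, 0.62, -0.04, -0.56], [-1, 0.235, 0.67, -0.06, -0.56], [-1, 0.231, 0.72, -0.08, -0.56], [-1, 0.231, 0.754, -0.11, -0.562], [-1, 0.231, 0.754, -0.11, -0.562], [-1, 0.231, 0.754, -0.11, -0.562], [-1, 0.231, 0.754, -0.11, -0.562], [-1, 0.231, 0.754, -0.11, -0.562]]], "force": 80}}

```text
time_s: 2.2
eef_pos: [0.4028, 0.2346, 0.1202]
tcp_rot: [0.149, 1.57, 3.049]
wrist_force: [0.9, -0.7, -0.2]
grip_width: 0.0853
```

>>> {"api": "step_arm", "payload": {"targets": [[[-1, 0, -0.0025, -0.05, 0], [-1, 0, -0.0025, -0.09, 0], [-1, 0, -0.0025, -0.112, 0], [-1, 0, -0.0025, -0.112, 0], [-1, 0, -0.0025, -0.112, 0]]]}}

```text
time_s: 2.7
eef_pos: [0.4031, 0.2323, 0.0087]
tcp_rot: [0.017, 1.57, 2.918]
wrist_force: [-0.2, -0.5, 1.1]
grip_width: 0.0851
```

```bash
python3 - <<'E'
from h import *
s=cam("side"); crop(s,"s3",190,200,140,140,5); t=cam("top"); crop(t,"t4",130,170,120,120,5)
E
```

```text
(no output)
```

View pics/s3.png

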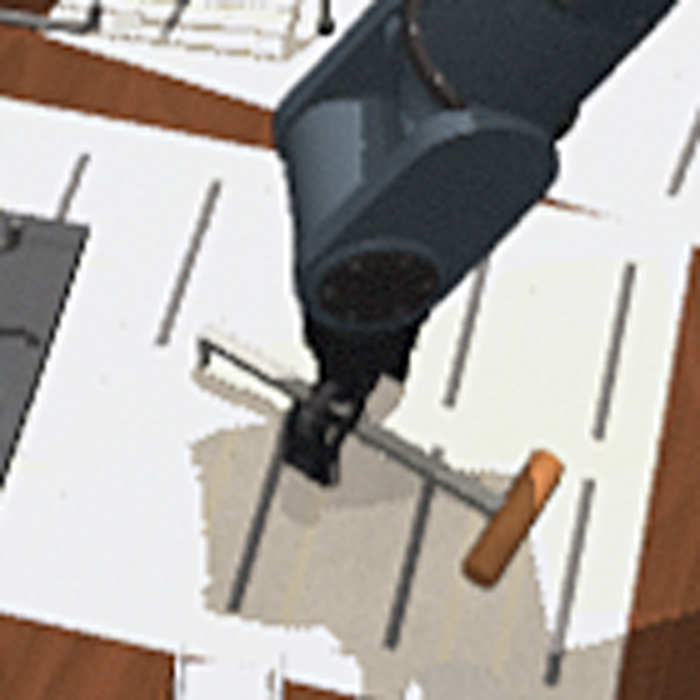

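View pics/t4.png

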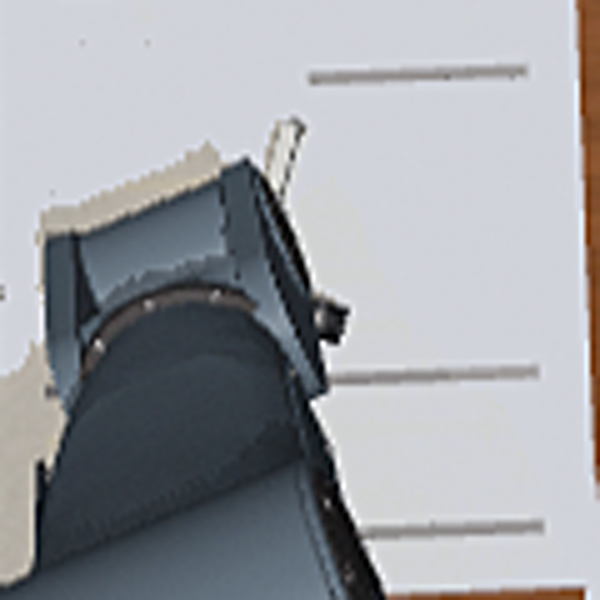

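The side view shows the open jaws over the middle of the shank, at crop (320,430). Now I'll close on it.

>>> {"api": "step_arm", "payload": {"targets": [[[1, 0, 0, -0.001, 0], [1, 0, 0, -0.001, 0], [1, 0, 0, -0.001, 0], [1, 0, 0, -0.001, 0], [1, 0, 0, -0.001, 0], [1, 0, 0, -0.001, 0], [1, 0, 0, -0.001, 0], [1, 0, 0, -0.001, 0]]]}}

```text
time_s: 3.6
eef_pos: [0.4039, 0.2327, 0.0088]
tcp_rot: [-2.319, 1.568, 0.581]
wrist_force: [-1.3, 2.1, 5.4]
grip_width: 0.0104
```

>>> {"api": "step_arm", "payload": {"targets": [[[1, 0, 0, 0.03, 0], [1, 0, 0, 0.06, 0], [1, 0, 0, 0.1, 0], [1, 0, 0, 0.1, 0], [1, 0, 0, 0.1, 0]]]}}

```text
time_s: 4.1
eef_pos: [0.4038, 0.2326, 0.1087]
tcp_rot: [-2.38, 1.568, 0.52]
wrist_force: [-0.6, -0.0, -3.0]
grip_width: 0.0108
```

```bash
python3 - <<'E'
from h import *
s=cam("side"); crop(s,"s5",190,180,140,140,5); t=cam("top"); crop(t,"t5",130,170,120,120,5)
E
```

```text
(no output)
```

View pics/s5.png

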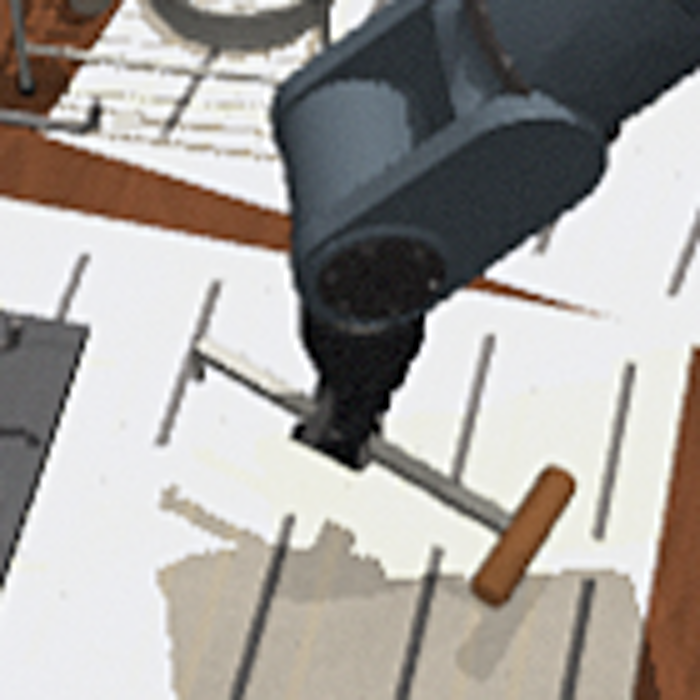

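View pics/t5.png

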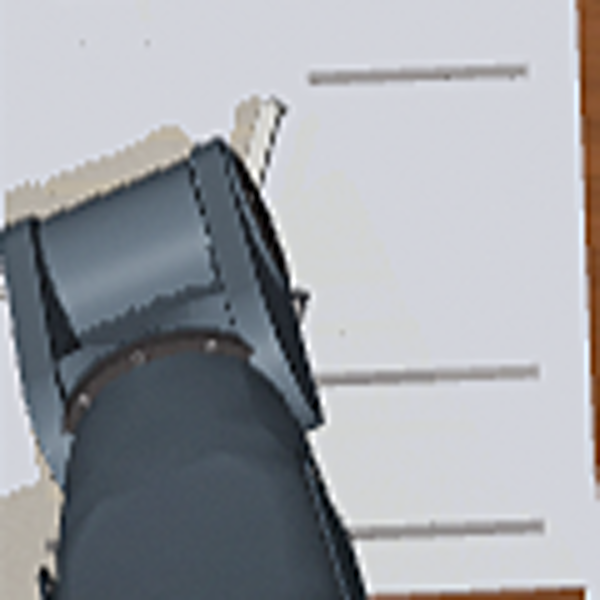

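```bash
cat > hookfit.py <<'E'
from h import *
from scipy.optimize import least_squares
def hookfit(pts,g,z0,free=("x","y","yaw","pitch","z")):
    # local: grip origin; z rel grip in lying attitude
    def W(p,l):
        from scipy.spatial.transform import Rotation as R
        return R.from_euler('ZY',[p[2],p[3]]).apply(l)+[p[0],p[1],p[4]]
    # only along-shank offset, yaw, pitch, z free
    f=lambda p:np.concatenate([px(i,W(p,l))[0]-uv for i,uv,l in pts])
    r=least_squares(lambda p:np.r_[f(p),(p[:2]-g[:2])*300,(p[4]-z0)*300],[g[0],g[1],g[2],0,z0],loss="soft_l1")
    p=r.x; print("grip",p[[0,1,4]].round(4),"yaw",np.degrees(p[2]).round(1),"pitch(nose down +)",np.degrees(p[3]).round(1))
    print(f(p).reshape(-1,2).round(1).tolist()); print("tip",W(p,[.12,0,-.0265]).round(4)); return p
E
python3 - <<'E'
from hookfit import *
s=cam("side");t=cam("top")
S=lambda c,r:(190+c/5,180+r/5);T=lambda c,r:(130+c/5,170+r/5)
hookfit([(s,S(197,340),(.126,0,.0205)),(s,S(570,468),(-.12,-.05,-.006)),(s,S(484,605),(-.12,.05,-.009)),(t,T(270,98),(.125,0,.0205)),(s,S(200,378),(.12,0,-.0265))],[.4035,.2325,-.244],.1265)
E
```

```text
grip [0.4011 0.2335 0.1259] yaw -14.5 pitch(nose down +) -0.8
[[-0.7, -1.1], [-0.9, 1.5], [0.7, -1.2], [0.1, -0.4], [0.6, 0.5]]
tip [0.5177 0.2034 0.101 ]
```

>>> {"api": "step_arm", "payload": {"targets": [[[1, -0.015, -0.03, 0.02, 0.05], [1, -0.03, -0.07, 0.02, 0.1], [1, -0.035, -0.11, 0.02, 0.15], [1, -0.035, -0.15, 0.02, 0.2], [1, -0.035, -0.19, 0.02, 0.25], [1, -0.035, -0.23, 0.02, 0.3], [1, -0.035, -0.27, 0.02, 0.35], [1, -0.035, -0.31, 0.02, 0.37], [1, -0.035, -0.35, 0.02, 0.37], [1, -0.035, -0.39, 0.01, 0.37], [1, -0.035, -0.43, 0, 0.37], [1, -0.03, -0.47, -0.02, 0.37], [1, -0.0285, -0.509, -0.04, 0.37], [1, -0.0285, -0.509, -0.04, 0.37], [1, -0.0285, -0.509, -0.04, 0.37], [1, -0.0285, -0.509, -0.04, 0.37]]]}}

```text
time_s: 5.9
eef_pos: [0.3744, -0.2758, 0.0673]
tcp_rot: [-0.839, 1.569, 2.432]
wrist_force: [-0.2, 0.1, -2.4]
grip_width: 0.0105
```

```bash
python3 - <<'E'
from h import *
s=cam("side"); crop(s,"s6",190,110,140,140,5); t=cam("top"); crop(t,"t6",260,130,140,140,5)
E
```

```text
(no output)
```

View pics/s6.png

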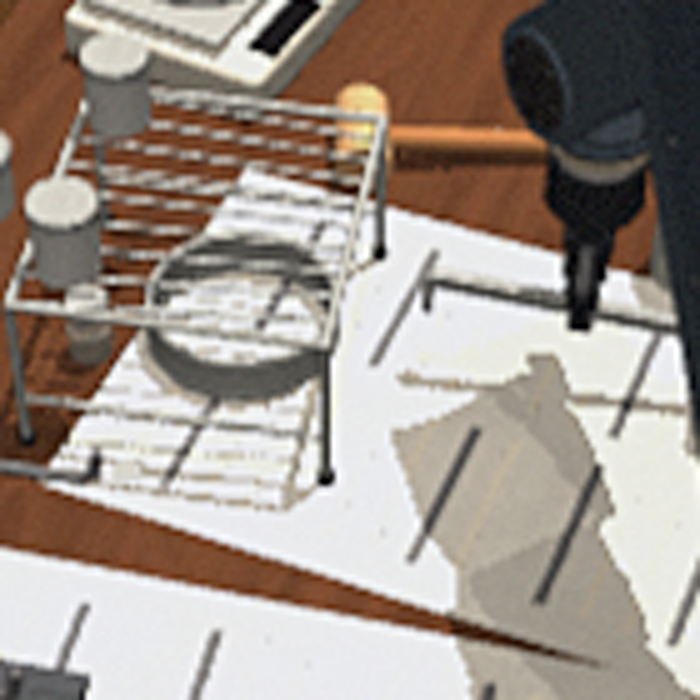

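View pics/t6.png

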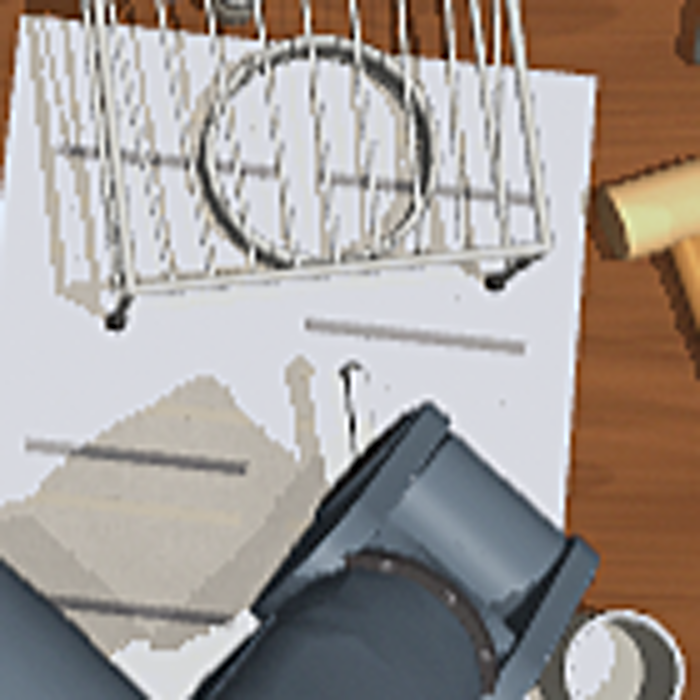

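The hook points at the frame, with its end at side (275.6,172) and top (330,203.6). I'll check these against the prediction.

```bash
python3 - <<'E'
from h import *
s=cam("side");t=cam("top")
print(ray(s,(275.6,172),.060),ray(t,(330,203.2),.107),"pred",.3744+.1167,-.2758+.0138)
# frame detail
T=lambda c,r:(260+c/5,130+r/5)
P=[ray(t,T(c,r),.045)[:2] for c,r in((193,160),(433,165),(312,37),(300,268),(215,230))];print(np.round(P,4))
E
```

```text
[ 0.49179152 -0.25986059  0.06      ] [ 0.49210085 -0.25685402  0.107     ] pred 0.4911 -0.262
[[ 0.6356 -0.1621]
 [ 0.6354 -0.3225]
 [ 0.7216 -0.2418]
 [ 0.564  -0.2336]
 [ 0.5885 -0.1771]]
```

>>> {"api": "step_arm", "payload": {"targets": [[[1, 0.025, 0.0026, 0.003, 0], [1, 0.05, 0.005, 0.003, 0], [1, 0.075, 0.008, 0.003, 0], [1, 0.1, 0.0105, 0.003, 0], [1, 0.1, 0.0105, 0.003, 0], [1, 0.1, 0.0105, -0.015, 0], [1, 0.1, 0.0105, -0.036, 0], [1, 0.1, 0.0105, -0.036, 0], [1, 0.1, 0.0105, -0.036, 0], [1, 0.1, 0.0105, -0.036, 0]]]}}

```text
time_s: 7.1
eef_pos: [0.4752, -0.2658, 0.033]
tcp_rot: [2.322, 1.569, -0.69]
wrist_force: [0.1, -1.0, -2.3]
grip_width: 0.0105
```

```bash
python3 - <<'E'
from h import *
s=cam("side"); crop(s,"s7",190,110,140,140,5); t=cam("top"); crop(t,"t7",260,130,140,140,5)
E
```

View pics/s7.png

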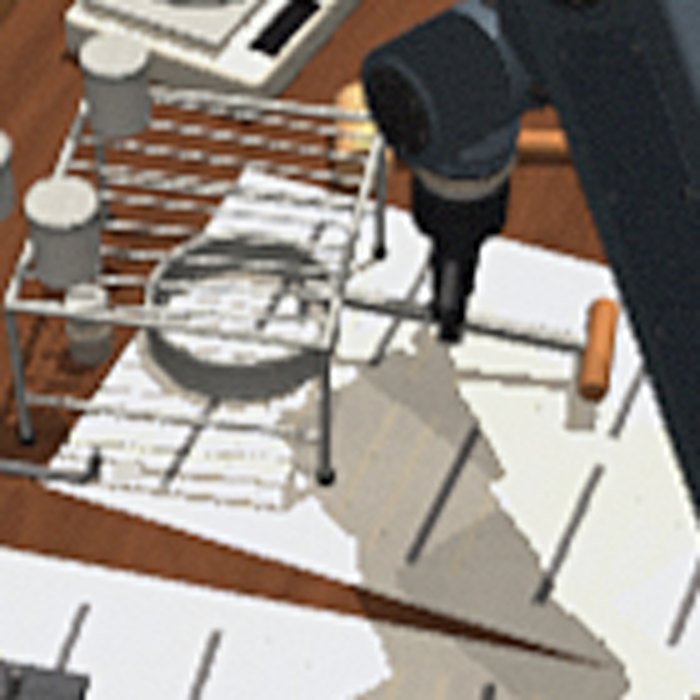

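View pics/t7.png

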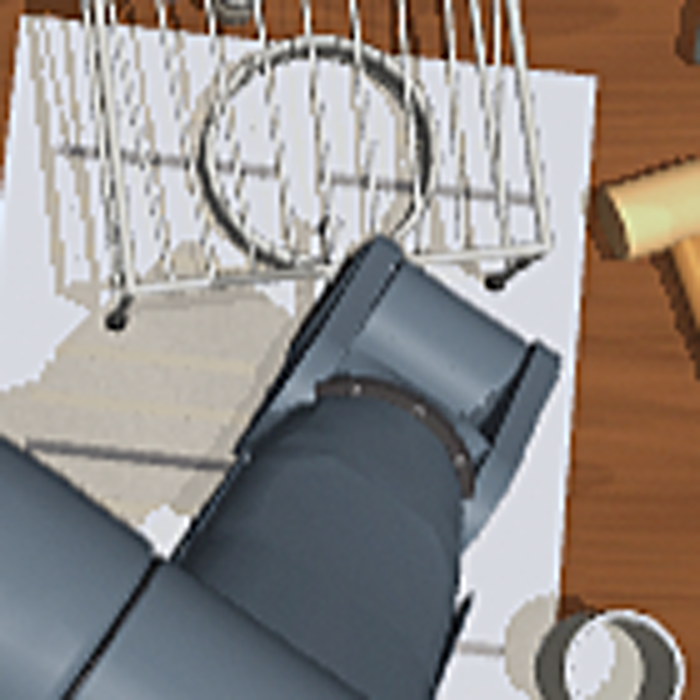

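>>> {"api": "step_arm", "payload": {"targets": [[[1, -0.01, -0.001, 0, 0], [1, -0.02, -0.0023, 0, 0], [1, -0.03, -0.0035, 0, 0], [1, -0.042, -0.005, 0, 0], [1, -0.054, -0.0064, 0, 0], [1, -0.066, -0.008, 0, 0], [1, -0.078, -0.009, 0, 0], [1, -0.09, -0.0107, 0, 0], [1, -0.102, -0.012, 0, 0], [1, -0.114, -0.0135, 0, 0], [1, -0.126, -0.015, 0, 0], [1, -0.138, -0.016, 0, 0], [1, -0.15, -0.0178, 0, 0], [1, -0.16, -0.019, 0, 0], [1, -0.17, -0.02, 0, 0], [1, -0.178, -0.021, 0, 0], [1, -0.184, -0.0218, 0, 0], [1, -0.187, -0.022, 0, 0], [1, -0.187, -0.022, 0, 0], [1, -0.187, -0.022, 0, 0]]]}}

```text
time_s: 9.2
eef_pos: [0.2882, -0.2877, 0.0328]
tcp_rot: [2.35, 1.57, -0.661]
wrist_force: [-0.3, -0.1, -2.6]
grip_width: 0.0108
```

```bash
python3 - <<'E'
from h import *
s=cam("side"); crop(s,"s8",190,110,140,140,5); t=cam("top"); crop(t,"t8",260,130,140,140,5)
E
```

```text
(no output)
```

View pics/s8.png

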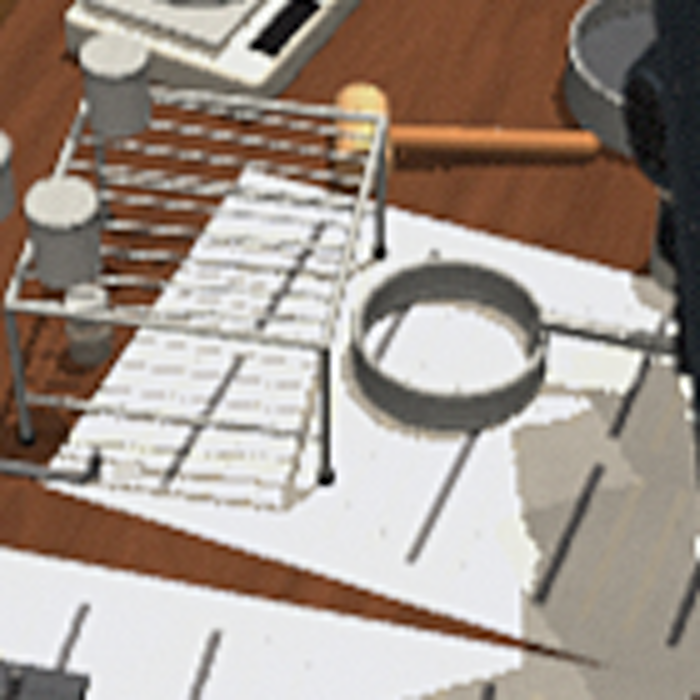

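View pics/t8.png

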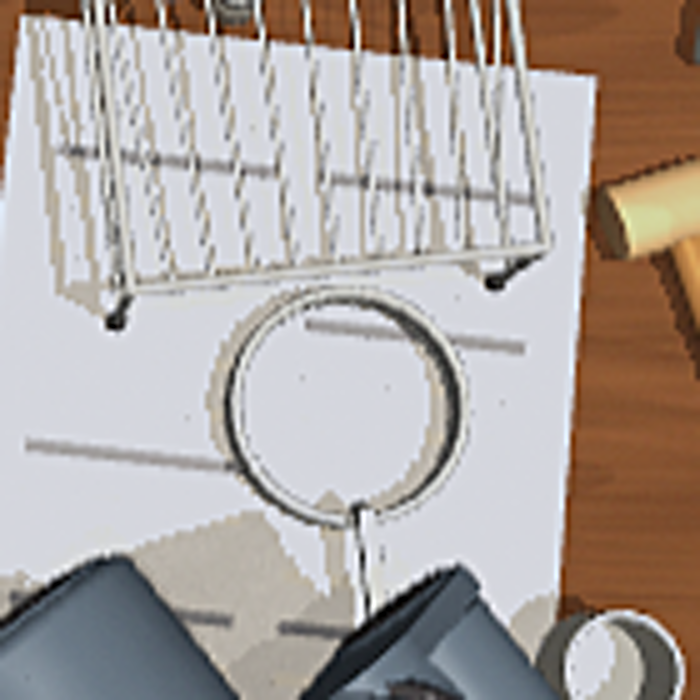

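The frame is fully out in front of the shelf, with its centre at top crop (345,407). Next I'll lift the hook clear and take it back to where it lay.

>>> {"api": "step_arm", "payload": {"targets": [[[1, 0.01, 0.001, 0, 0], [1, 0.01, 0.001, 0.03, 0], [1, 0.01, 0.001, 0.06, 0], [1, 0.015, 0.02, 0.1, 0], [1, 0.03, 0.06, 0.11, 0], [1, 0.05, 0.1, 0.11, 0], [1, 0.07, 0.14, 0.11, 0], [1, 0.08, 0.18, 0.11, -0.05], [1, 0.08, 0.22, 0.11, -0.1], [1, 0.08, 0.26, 0.11, -0.15], [1, 0.08, 0.3, 0.11, -0.2], [1, 0.08, 0.34, 0.11, -0.25], [1, 0.08, 0.38, 0.11, -0.3], [1, 0.09, 0.42, 0.1, -0.35], [1, 0.1, 0.46, 0.08, -0.37], [1, 0.115, 0.5, 0.05, -0.37], [1, 0.115, 0.52, 0.02, -0.37], [1, 0.115, 0.52, 0.0, -0.37], [1, 0.115, 0.52, -0.01, -0.37], [1, 0.115, 0.52, -0.01, -0.37]]]}}

```text
time_s: 11.3
eef_pos: [0.4027, 0.2323, 0.0219]
tcp_rot: [1.201, 1.568, -2.18]
wrist_force: [-0.5, -0.7, -2.6]
grip_width: 0.0102
```

>>> {"api": "step_arm", "payload": {"targets": [[[1, 0, 0, -0.007, 0], [1, 0, 0, -0.0125, 0], [1, 0, 0, -0.0135, 0], [1, 0, 0, -0.0135, 0]]]}}

```text
time_s: 11.7
eef_pos: [0.403, 0.2322, 0.0089]
tcp_rot: [1.432, 1.569, -1.95]
wrist_force: [0.6, -1.8, 0.8]
grip_width: 0.0103
```

>>> {"api": "step_arm", "payload": {"targets": [[[-0.6, 0, 0, 0, 0], [-1, 0, 0, 0, 0], [-1, 0, 0, 0, 0], [-1, 0, 0, 0, 0], [-1, 0, 0, 0, 0], [-1, 0, 0, 0.02, 0], [-1, 0, 0, 0.05, 0], [-1, 0, 0, 0.09, 0], [-1, -0.02, -0.04, 0.12, 0], [-1, -0.02, -0.09, 0.12, 0], [-1, -0.02, -0.14, 0.12, 0], [-1, -0.02, -0.19, 0.12, 0], [-1, -0.02, -0.24, 0.12, 0], [-1, -0.02, -0.24, 0.12, 0]]]}}

```text
time_s: 13.1
eef_pos: [0.383, -0.0121, 0.1291]
tcp_rot: [1.814, 1.568, -1.574]
wrist_force: [-0.2, 0.0, 0.9]
grip_width: 0.0855
```

```bash
python3 - <<'E'
from h import *
s=cam("side"); crop(s,"s9",190,180,140,140,5); t=cam("top"); crop(t,"t9",130,160,160,140,5);crop(t,"t10",260,130,140,140,5);crop(s,"s10",190,110,140,140,5)
E
```

```text
(no output)
```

View pics/s9.png

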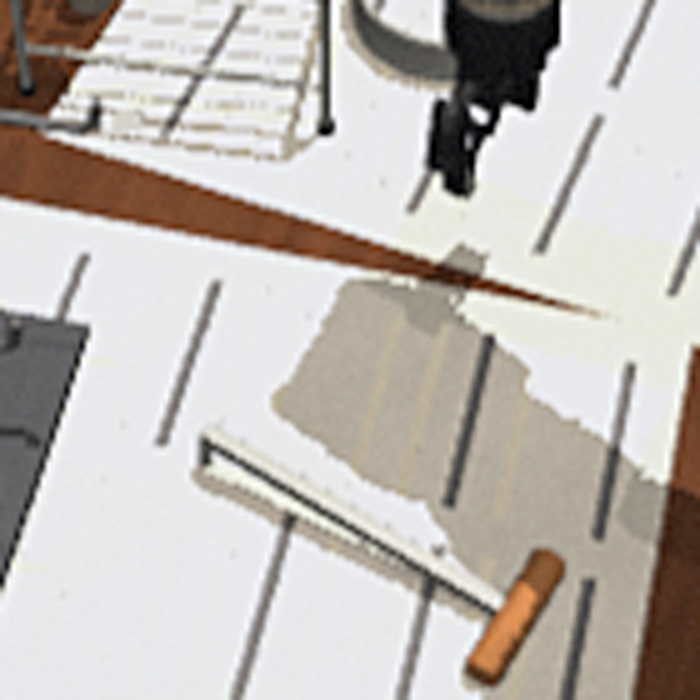

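View pics/t10.png

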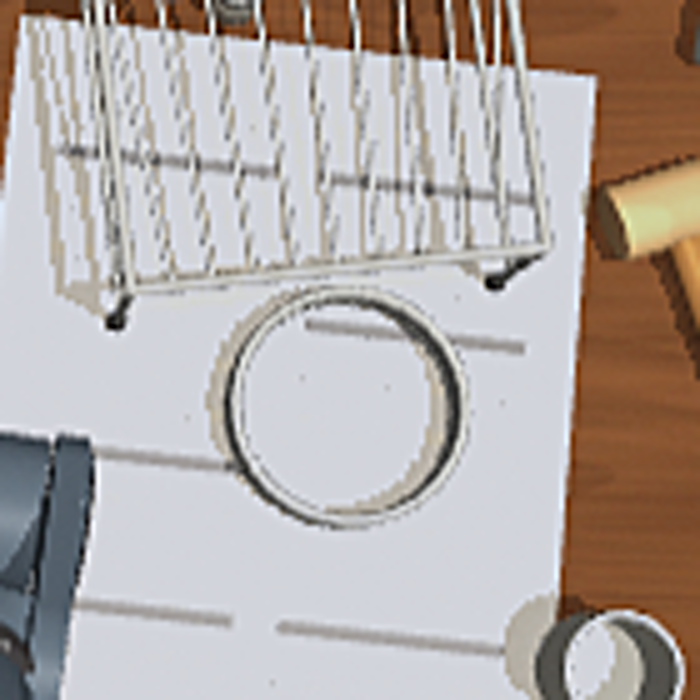

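View pics/s10.png

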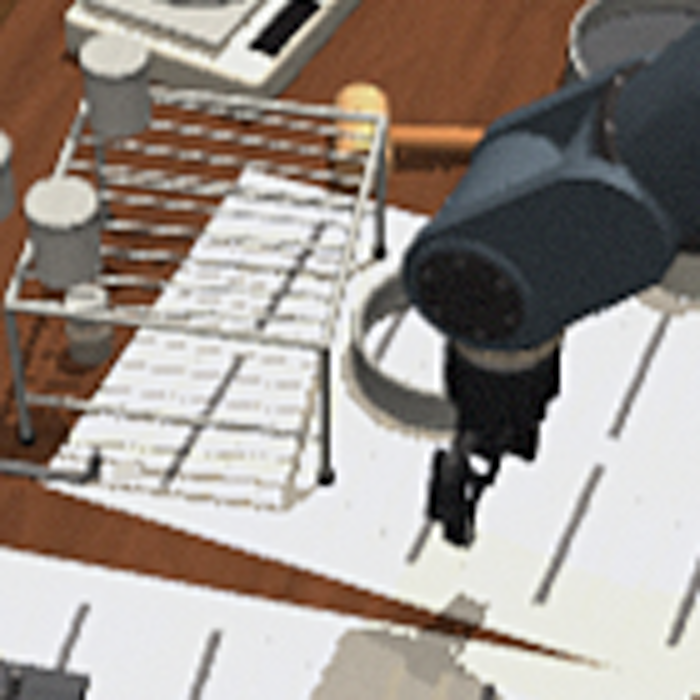

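```bash
python3 - <<'E'
from h import *
from scipy.optimize import least_squares
from scipy.spatial.transform import Rotation as R
t=cam("top");s=cam("side")
T=lambda c,r:(260+c/5,130+r/5)
P=np.array([ray(t,T(c,r),.045)[:2] for c,r in((227,405),(468,405),(345,283),(345,528))]);print(np.round(P,4))
r=least_squares(lambda p:np.hypot(*(P-p[:2]).T)-p[2],[.46,-.25,.08]);print(r.x,r.fun)
c=r.x[:2]; sh=np.array([.5467,-.2439]); a=np.radians(6.75); print("x_sh",(c-sh)@[np.cos(a),np.sin(a)])
M=R.from_euler('xyz',arm.read_state()["tcp_rot"]).as_matrix(); jaw=np.degrees(np.arctan2(M[1,1],M[0,1])); print("jaw",jaw)
b=np.radians(5.3); g=c+.076*np.array([np.sin(b),-np.cos(b)]); e=arm.read_state()["eef_pos"]; print("grip",g,"shift",g-e[:2],e)
# draw projected ring in side view
im=s["frame"].copy(); th=np.linspace(0,2*np.pi,60)
for z,rr in((.045,.08),(.045,.072),(0,.08)):
    cv2.polylines(im,[np.int32(px(s,np.c_[c[0]+rr*np.cos(th),c[1]+rr*np.sin(th),z+0*th])*8)],True,(0,0,255),1,shift=3)
s["frame"]=im; crop(s,"s11",190,110,140,140,5)
E
```

```text
[[ 0.4718 -0.1855]
 [ 0.4749 -0.3442]
 [ 0.5545 -0.2635]
 [ 0.3926 -0.263 ]]
[ 0.47357277 -0.26484882  0.08018219] [-0.00081283 -0.00078065  0.00079403  0.00079945]
x_sh -0.0750826132715612
jaw -103.71675929931526
grip [ 0.48059294 -0.34052389] shift [ 0.09763509 -0.33348525] [ 0.38295784 -0.00703864  0.12884182]
```

View pics/s11.png

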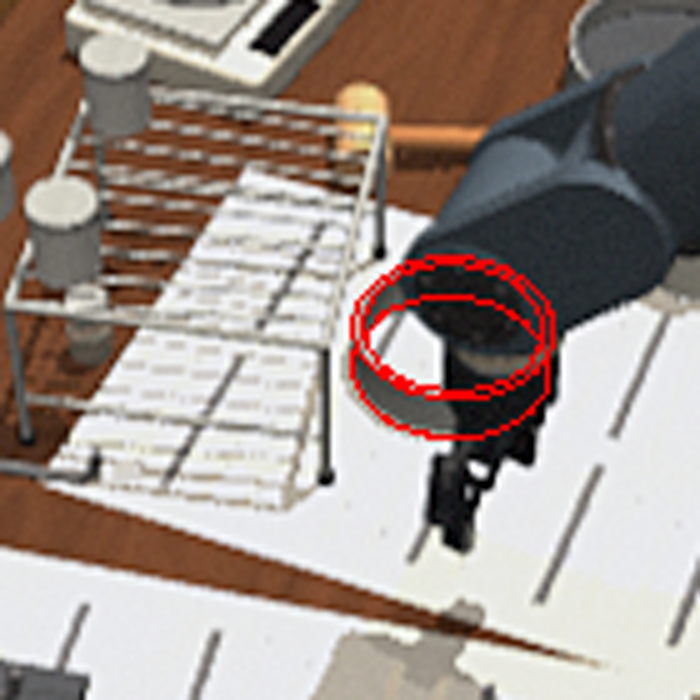

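>>> {"api": "step_arm", "payload": {"targets": [[[-1, 0.02, -0.04, 0, 0.05], [-1, 0.03, -0.08, 0, 0.1], [-1, 0.04, -0.12, 0, 0.15], [-1, 0.05, -0.16, 0, 0.2], [-1, 0.06, -0.2, 0, 0.25], [-1, 0.07, -0.24, 0, 0.3], [-1, 0.08, -0.28, 0, 0.332], [-1, 0.0976, -0.32, 0, 0.332], [-1, 0.0976, -0.333, 0, 0.332], [-1, 0.0976, -0.333, 0, 0.332], [-1, 0.0976, -0.333, 0, 0.332]]]}}

```text
time_s: 14.4
eef_pos: [0.4808, -0.338, 0.1284]
tcp_rot: [0.38, 1.569, -2.667]
wrist_force: [0.4, 0.8, -0.1]
grip_width: 0.0858
```

```bash
python3 - <<'E'
from h import *
from scipy.spatial.transform import Rotation as R
s=cam("side"); st=arm.read_state(); M=R.from_euler('xyz',st["tcp_rot"]).as_matrix(); print(st["eef_pos"],np.degrees(np.arctan2(M[1,1],M[0,1])),st["qpos"].round(2))
crop(s,"s12",190,80,140,140,5)
E
```

```text
[ 0.48073555 -0.33798055  0.12861146] -84.59046078046403 [-0.69  0.54  1.64 -0.    0.96  0.79]
```

View pics/s12.png

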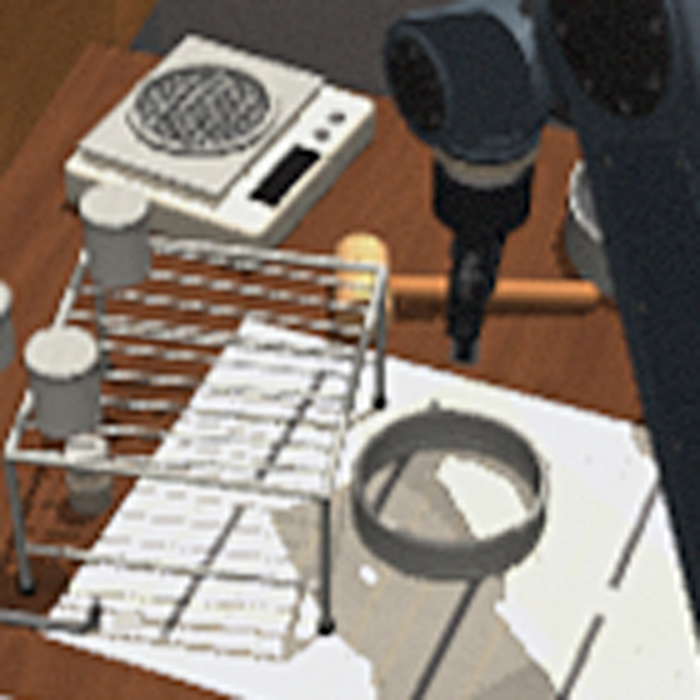

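Now lower over the rim and grip it. The y shift of -2.5 mm corrects the offset.

>>> {"api": "step_arm", "payload": {"targets": [[[-1, 0, -0.0025, -0.04, 0], [-1, 0, -0.0025, -0.08, 0], [-1, 0, -0.0025, -0.11, 0], [-1, 0, -0.0025, -0.1185, 0], [-1, 0, -0.0025, -0.1185, 0], [-1, 0, -0.0025, -0.1185, 0]]]}}

```text
time_s: 15.05
eef_pos: [0.4815, -0.3405, 0.0117]
tcp_rot: [1.634, 1.569, -1.412]
wrist_force: [0.7, -0.0, -0.5]
grip_width: 0.0854
```

>>> {"api": "step_arm", "payload": {"targets": [[[1, 0, 0, 0, 0], [1, 0, 0, 0, 0], [1, 0, 0, 0, 0], [1, 0, 0, 0, 0], [1, 0, 0, 0, 0], [1, 0, 0, 0, 0], [1, 0, 0, 0, 0], [1, 0, 0, 0, 0], [1, 0, 0, 0.02, 0], [1, 0, 0, 0.05, 0], [1, 0, 0, 0.08, 0], [1, 0, 0, 0.11, 0], [1, 0, 0, 0.11, 0], [1, 0, 0, 0.11, 0]]], "force": 60}}

```text
time_s: 16.45
eef_pos: [0.4813, -0.3403, 0.1207]
tcp_rot: [1.558, 1.569, -1.488]
wrist_force: [-0.7, 0.4, -4.3]
grip_width: 0.0076
```

```bash
python3 - <<'E'
from h import *
s=cam("side"); crop(s,"s13",190,80,140,140,5); s=cam("top"); crop(s,"t13",260,130,140,140,5); 
E
```

```text
(no output)
```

View pics/s13.png

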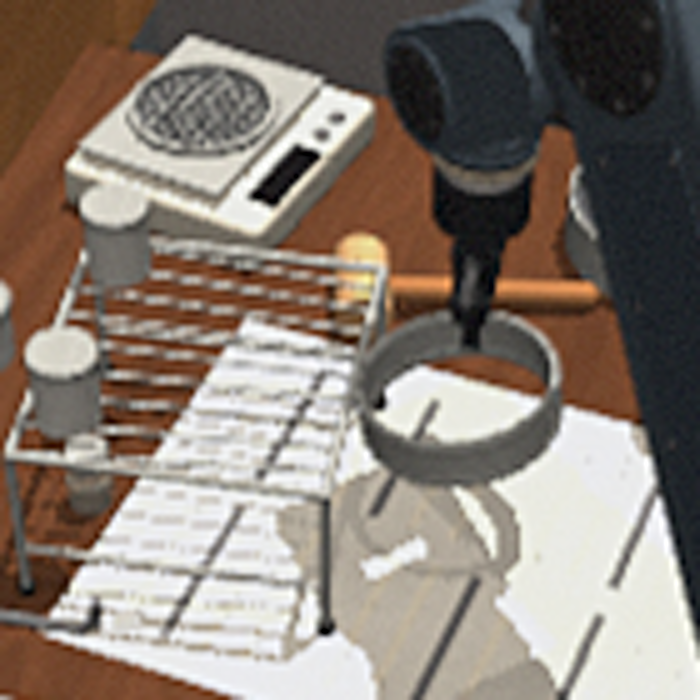

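View pics/t13.png

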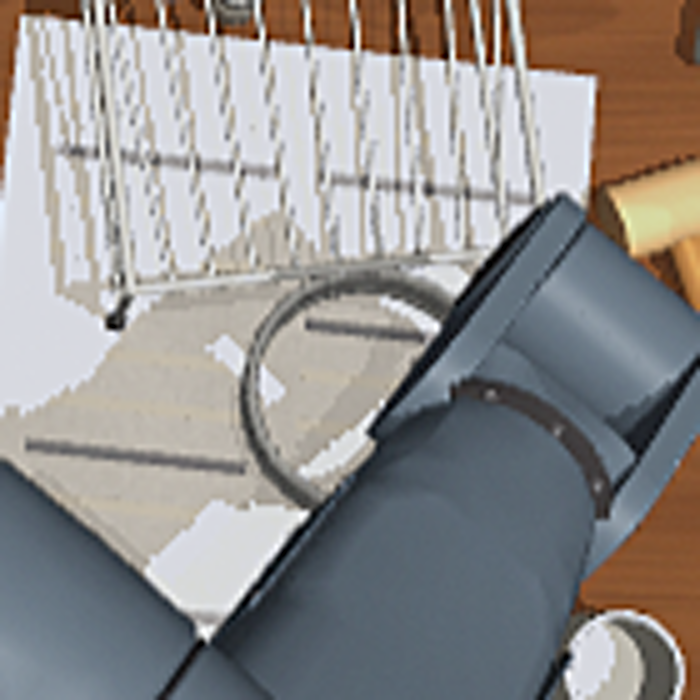

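>>> {"api": "step_arm", "payload": {"targets": [[[1, -0.015, 0, -0.005, 0], [1, -0.035, 0, -0.005, 0], [1, -0.05, 0, 0.01, 0], [1, -0.05, 0, 0.04, 0], [1, -0.05, 0, 0.075, 0], [1, -0.05, 0, 0.11, 0], [1, -0.05, 0, 0.145, 0], [1, -0.05, 0, 0.18, 0], [1, -0.05, 0.02, 0.21, 0], [1, -0.04, 0.05, 0.225, 0], [1, -0.02, 0.085, 0.225, 0], [1, 0, 0.12, 0.225, 0], [1, 0.015, 0.155, 0.225, 0], [1, 0.03, 0.19, 0.225, 0], [1, 0.045, 0.225, 0.225, 0], [1, 0.06, 0.26, 0.225, 0], [1, 0.075, 0.295, 0.225, 0], [1, 0.085, 0.33, 0.225, 0], [1, 0.085, 0.33, 0.225, 0], [1, 0.085, 0.33, 0.225, 0]]]}}

```text
time_s: 18.55
eef_pos: [0.5659, -0.0094, 0.3431]
tcp_rot: [0.021, 1.567, -3.024]
wrist_force: [-0.4, -0.1, -2.1]
grip_width: 0.0083
```

>>> {"api": "step_arm", "payload": {"targets": [[[1, 0, 0.03, 0, 0], [1, 0, 0.06, 0, 0], [1, 0, 0.094, 0, 0], [1, 0, 0.094, 0, 0], [1, 0, 0.094, 0, 0], [1, 0, 0.094, 0, 0]]]}}

```text
time_s: 19.15
eef_pos: [0.566, 0.0833, 0.3427]
tcp_rot: [0.087, 1.566, -2.959]
wrist_force: [-0.0, 0.0, -3.0]
grip_width: 0.008
```

```bash
python3 - <<'E'
from h import *
from scipy.spatial.transform import Rotation as R
s=cam("side"); crop(s,"s14",110,130,170,150,4.5); t=cam("top"); crop(t,"t14",110,60,160,130,5); st=arm.read_state(); M=R.from_euler('xyz',st["tcp_rot"]).as_matrix(); print(st["eef_pos"],np.degrees(np.arctan2(M[1,1],M[0,1])))
E
```

```text
[0.56600054 0.08336371 0.34293557] -84.56417189394517
```

View pics/s14.png

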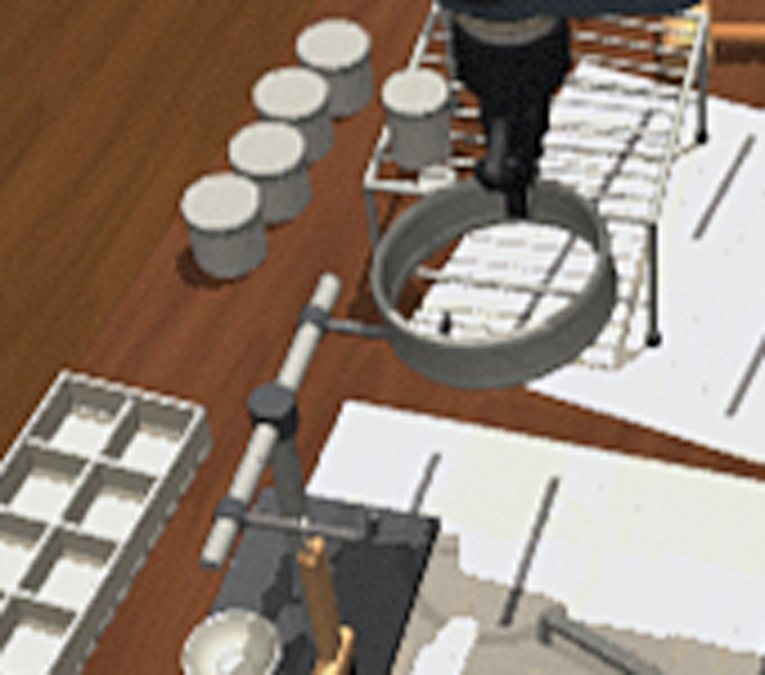

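View pics/t14.png

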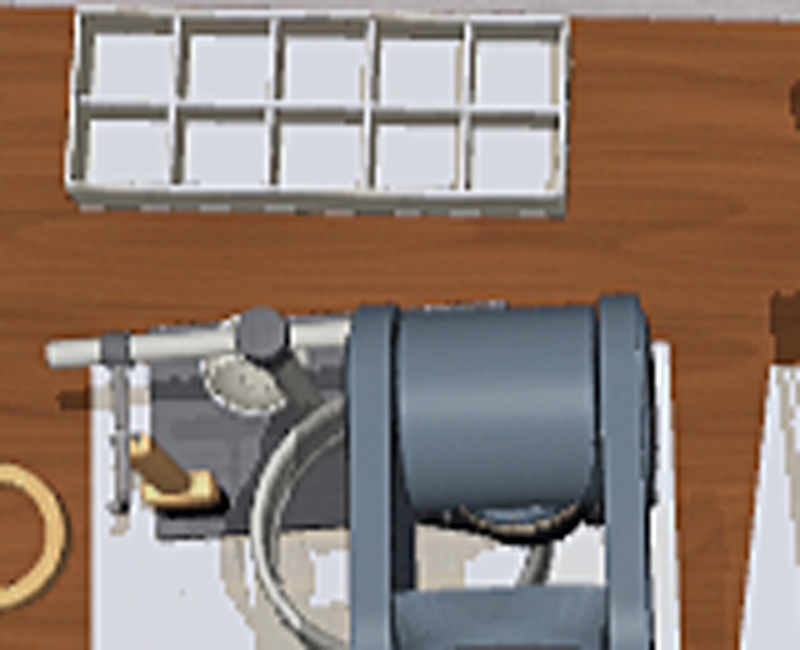

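```bash
cat > ov.py <<'E'
from h import *
b=np.radians(5.3); ex=np.array([np.cos(b),np.sin(b),0]); ey=np.array([-np.sin(b),np.cos(b),0]); ez=np.array([0,0,1.])
st=np.array([.6507,.2504,0]); J=st+ex*-.010+ey*-.085+ez*.279
def ov(name,cam_,win,pitch=0,roll=0,C=None,dc=(0,0,0)):
    from scipy.spatial.transform import Rotation as R
    s=cam(cam_); im=s["frame"].copy(); S=win[4]
    u0,v0,w,h=win[:4]; im=cv2.resize(im[v0:v0+h,u0:u0+w],None,fx=S,fy=S,interpolation=cv2.INTER_CUBIC)
    P=lambda X:np.int32(((px(s,X)-[u0-.0,v0-.0]+.5)*S-.5)*8)
    th=np.linspace(0,2*np.pi,90)
    A=np.c_[ex,ey,ez]@R.from_euler('xy',[roll,pitch],degrees=True).as_matrix()
    if C is not None:
        for z,rr,col in((.0225,.08,(0,0,255)),(.0225,.072,(0,255,255)),(-.0225,.08,(255,0,0))):
            X=np.c_[rr*np.cos(th),rr*np.sin(th),z+0*th]@A.T+C
            cv2.polylines(im,[P(X)],True,col,1,shift=3)
    L=np.array([J+ex*.04,J-ex*.037,J-ex*.050+ez*.026]); cv2.polylines(im,[P(L)],False,(0,255,0),1,shift=3)
    cv2.imwrite(f"pics/{name}.png",im)
E
python3 - <<'E'
from ov import *
e=arm.read_state()["eef_pos"]; C=np.array([e[0],e[1],e[2]+.0108])+ey*.076
ov("s15","side",(150,160,110,90,7),C=C)
print(J,C)
E
```

```text
[0.64859425 0.16483969 0.279     ] [0.55898038 0.15903879 0.35373557]
```

View pics/s15.png

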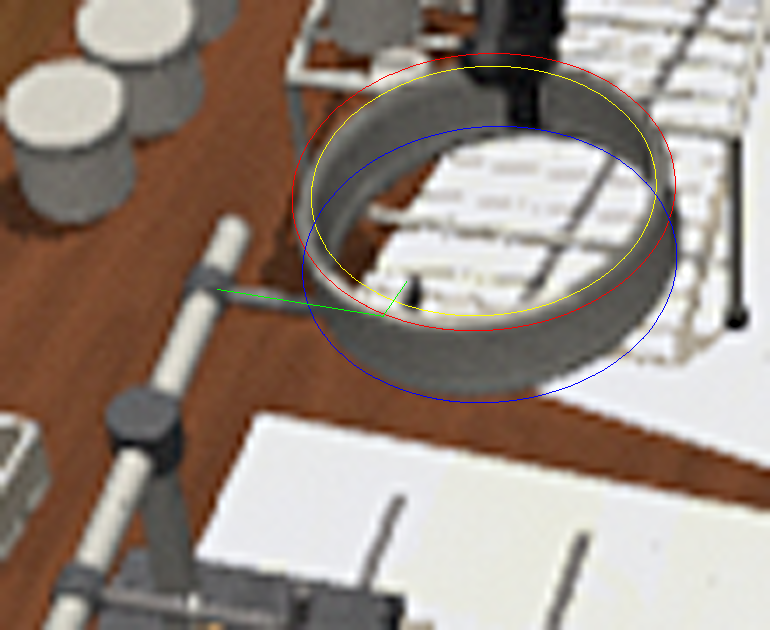

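```bash
python3 - <<'E'
from ov import *
e=arm.read_state()["eef_pos"]; G=np.array([e[0],e[1],e[2]+.0108])
from scipy.spatial.transform import Rotation as R
ims=[]
for p,r in((6,0),(-6,0),(0,-5),(0,5)):
    C=G+np.c_[ex,ey,ez]@R.from_euler('xy',[r,p],degrees=True).apply([0,.076,0])
    ov("tmp","side",(185,160,70,62,5.7),C=C,pitch=p,roll=r); ims.append(cv2.imread("pics/tmp.png"))
cv2.imwrite("pics/s16.png",np.vstack([np.hstack(ims[:2]),np.hstack(ims[2:])])[:600,:800])
E
```

```text
(no output)
```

View pics/s16.png

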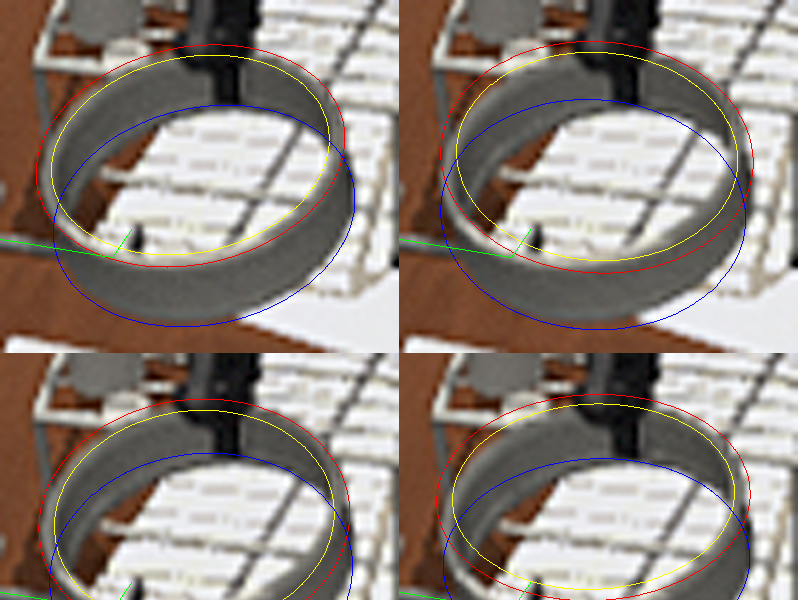

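The frame is held in the overlay, with its far side drooping about 6°. It still clears the J-hook tip, by about 17 mm. Next I'll move over the hook.

>>> {"api": "step_arm", "payload": {"targets": [[[1, 0, 0, 0.01, 0], [1, 0.01, 0, 0.01, 0], [1, 0.02, 0, 0.01, 0], [1, 0.031, 0.001, 0.01, 0], [1, 0.031, 0.001, 0.01, 0], [1, 0.031, 0.001, 0.01, 0]]]}}

```text
time_s: 20.1
eef_pos: [0.5971, 0.0852, 0.3526]
tcp_rot: [0.019, 1.566, -3.027]
wrist_force: [-0.3, 0.1, -2.4]
grip_width: 0.008
```

```bash
python3 - <<'E'
from ov import *
from scipy.spatial.transform import Rotation as R
e=arm.read_state()["eef_pos"];print(e); G=np.array([e[0],e[1],e[2]+.0108])
C=G+np.c_[ex,ey,ez]@R.from_euler('xy',[0,6],degrees=True).apply([-.004,.076,0])
ov("s17","side",(150,160,110,90,7),C=C,pitch=6)
E
```

```text
[0.59712535 0.08519566 0.3526015 ]
```

View pics/s17.png

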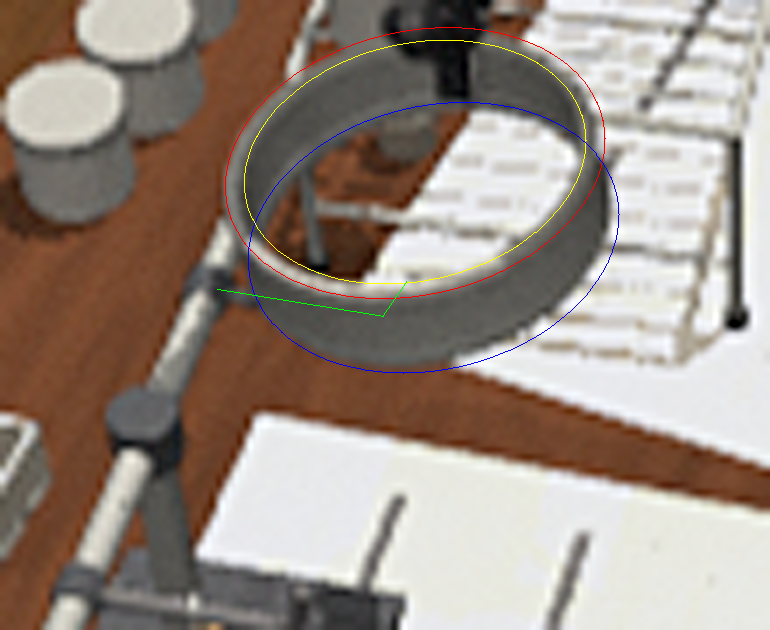

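>>> {"api": "step_arm", "payload": {"targets": [[[1, 0, 0, -0.015, 0], [1, 0, 0, -0.03, 0], [1, 0, 0, -0.045, 0], [1, 0, 0, -0.045, 0], [1, 0, 0, -0.045, 0]]], "force": 45}}

```text
time_s: 20.65
eef_pos: [0.5969, 0.0852, 0.3084]
tcp_rot: [0.014, 1.567, -3.031]
wrist_force: [0.6, -0.2, -1.5]
grip_width: 0.008
```

```bash
python3 - <<'E'
from ov import *
from scipy.spatial.transform import Rotation as R
e=arm.read_state()["eef_pos"];print(e); G=np.array([e[0],e[1],e[2]+.0108])
C=G+np.c_[ex,ey,ez]@R.from_euler('xy',[0,6],degrees=True).apply([-.004,.076,0])
ov("s18","side",(150,160,110,90,7),C=None)
ov("t18","top",(140,90,110,90,7),C=None)
E
```

```text
[0.59687016 0.08520563 0.3084027 ]
```

View pics/s18.png

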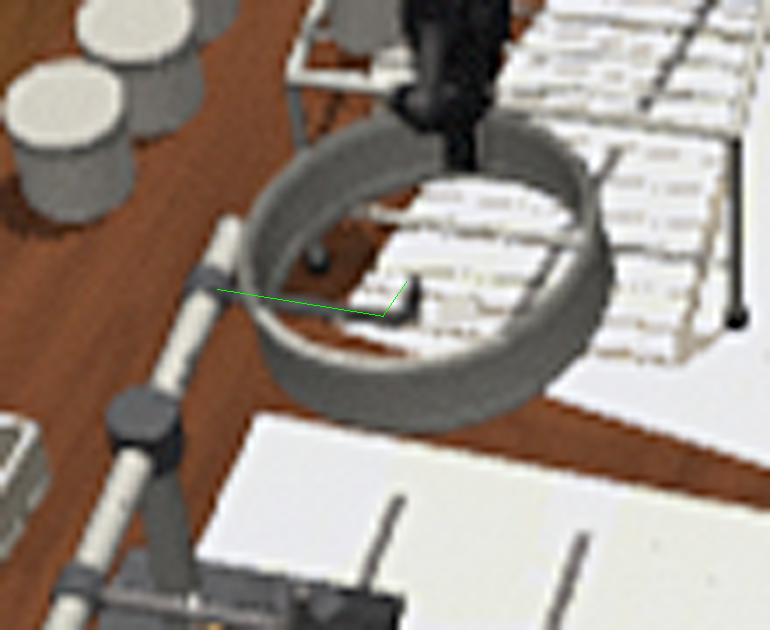

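View pics/t18.png

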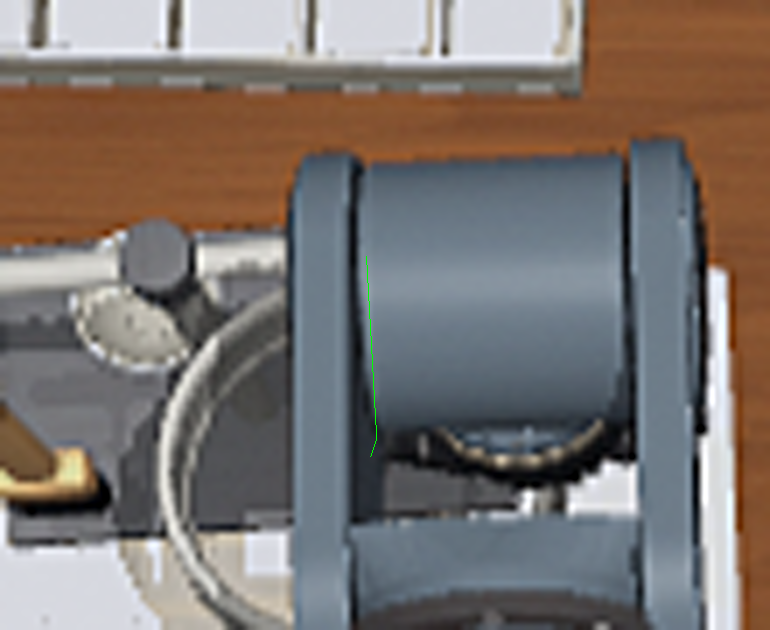

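>>> {"api": "step_arm", "payload": {"targets": [[[1, 0, 0, -0.007, 0], [1, 0, 0, -0.014, 0], [1, 0, 0, -0.021, 0], [1, 0, 0, -0.028, 0], [1, 0, 0, -0.028, 0]]]}}

```text
time_s: 21.25
eef_pos: [0.5974, 0.0858, 0.2814]
tcp_rot: [-0.819, 1.569, 2.419]
wrist_force: [-3.0, 1.6, 6.7]
grip_width: 0.0079
```

```bash
python3 - <<'E'
from ov import *
ov("s19","side",(150,160,110,90,7),C=None)
E
```

```text
(no output)
```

View pics/s19.png

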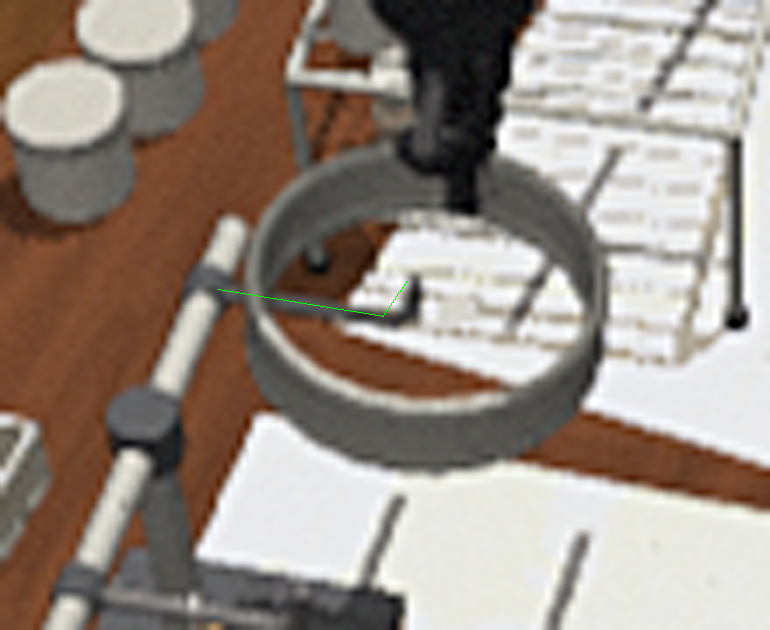

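Contact is at about 9 N and the hoop is pivoting in the grip as planned. I'll keep going down.

>>> {"api": "step_arm", "payload": {"targets": [[[1, 0, 0, -0.006, 0], [1, 0, 0, -0.012, 0], [1, 0, 0, -0.018, 0], [1, 0, 0, -0.024, 0], [1, 0, 0, -0.024, 0]]], "force": 30}}

```text
time_s: 21.8
eef_pos: [0.5986, 0.0867, 0.2587]
tcp_rot: [-2.463, 1.566, 0.775]
wrist_force: [1.2, 3.0, 6.1]
grip_width: 0.0079
```

```bash
python3 - <<'E'
from ov import *
ov("s20","side",(150,160,110,90,7),C=None)
E
```

```text
(no output)
```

View pics/s20.png

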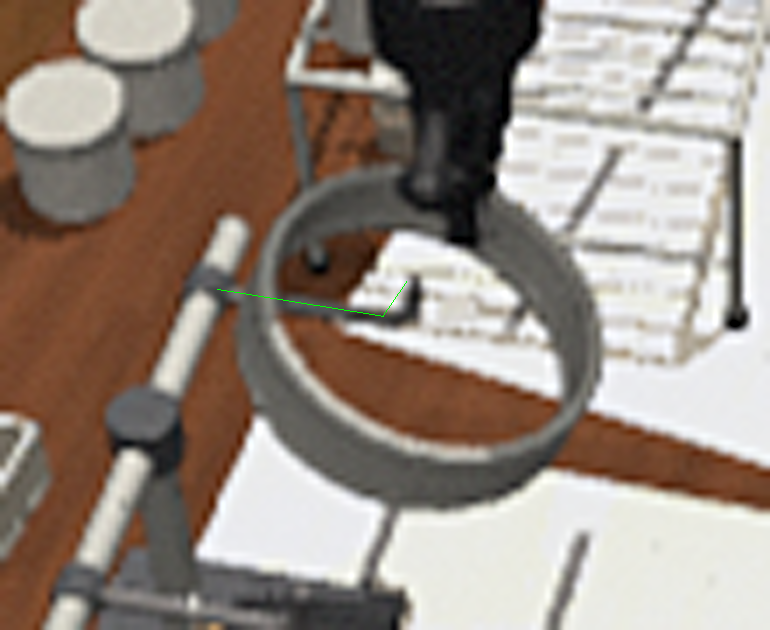

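>>> {"api": "step_arm", "payload": {"targets": [[[1, -0.001, 0, -0.006, 0], [1, -0.001, 0, -0.012, 0], [1, -0.001, 0, -0.018, 0], [1, -0.001, 0, -0.024, 0], [1, -0.001, 0, -0.024, 0]]]}}

```text
time_s: 22.35
eef_pos: [0.5999, 0.0875, 0.237]
tcp_rot: [-2.79, 1.558, 0.448]
wrist_force: [1.8, 1.7, 9.7]
grip_width: 0.0079
```

```bash
python3 - <<'E'
from ov import *
ov("s21","side",(150,160,110,90,7),C=None)
ov("t21","top",(140,90,110,90,7),C=None)
E
```

```text
(no output)
```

View pics/s21.png

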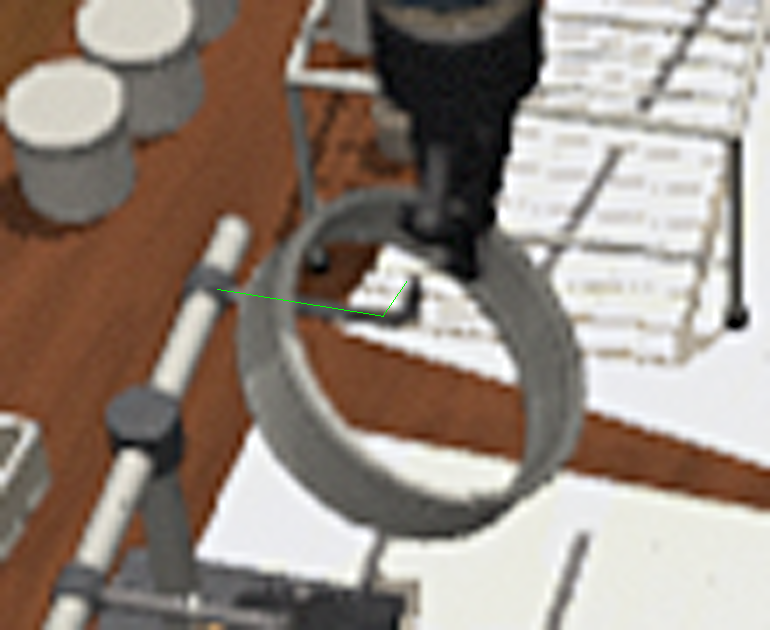

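View pics/t21.png

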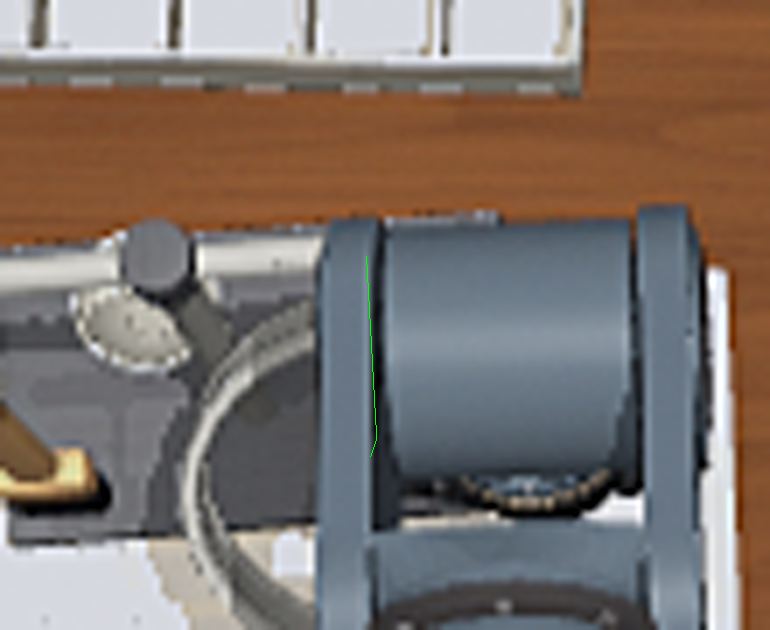

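Tilted to about 41°, with the bar inside the ring and the upturned tip through it. I'll go a little lower, release, then back off along −x.

>>> {"api": "step_arm", "payload": {"targets": [[[1, 0, 0, -0.004, 0], [1, 0, 0, -0.008, 0], [1, 0, 0, -0.008, 0]]], "force": 20}}

```text
time_s: 22.75
eef_pos: [0.6016, 0.0876, 0.2313]
tcp_rot: [-2.883, 1.552, 0.354]
wrist_force: [0.7, -1.6, 10.8]
grip_width: 0.0082
```

>>> {"api": "step_arm", "payload": {"targets": [[[-0.3, 0, 0, 0, 0], [-0.3, 0, 0, 0, 0], [-0.3, -0.01, 0, 0, 0], [-0.3, -0.04, -0.003, 0, 0], [-0.3, -0.08, -0.006, 0, 0], [-0.3, -0.12, -0.01, 0, 0], [-0.3, -0.15, -0.015, 0, 0], [-0.3, -0.15, -0.015, 0, 0]]]}}

```text
time_s: 23.55
eef_pos: [0.4479, 0.0723, 0.231]
tcp_rot: [-2.852, 1.554, 0.385]
wrist_force: [1.0, 0.2, 0.5]
grip_width: 0.0557
```

```bash
python3 - <<'E'
from ov import *
ov("s22","side",(150,160,110,90,7),C=None)
ov("t22","top",(140,90,110,90,7),C=None)
E
```

```text
(no output)
```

View pics/s22.png

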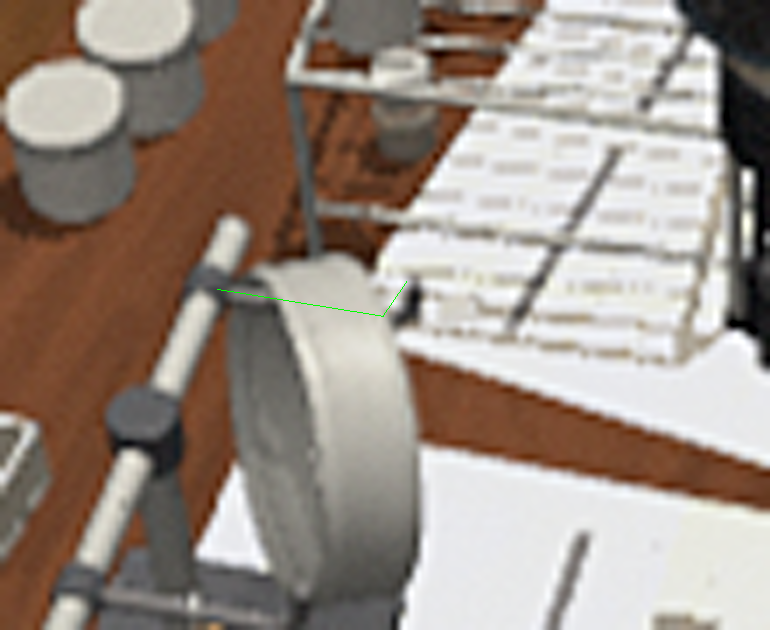

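View pics/t22.png

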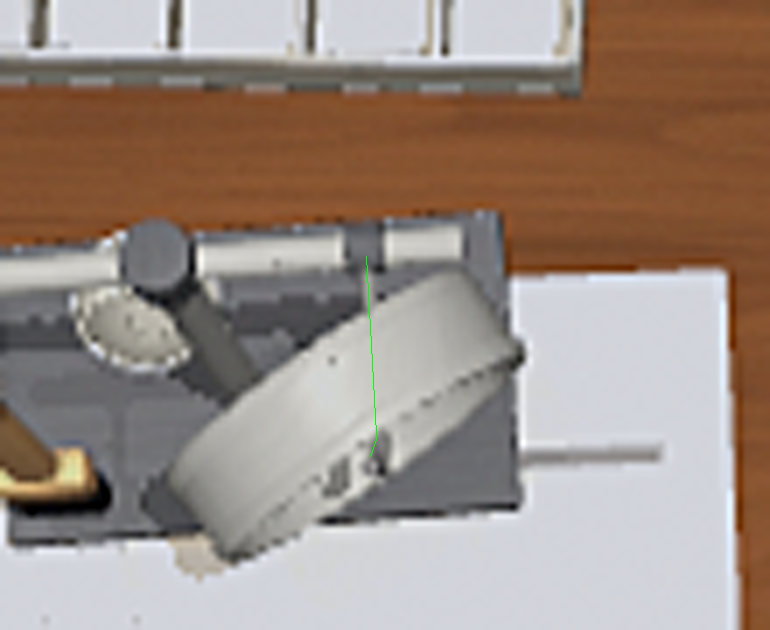

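The frame is hanging on the level bar, still yawed and possibly swinging. I'll let it settle and look again.

>>> {"api": "step_arm", "payload": {"targets": [[[-0.3, -0.03, -0.01, 0.02, 0], [-0.3, -0.05, -0.02, 0.05, 0], [-0.3, -0.05, -0.02, 0.05, 0], [-0.3, -0.05, -0.02, 0.05, 0], [-0.3, -0.05, -0.02, 0.05, 0], [-0.3, -0.05, -0.02, 0.05, 0], [-0.3, -0.05, -0.02, 0.05, 0], [-0.3, -0.05, -0.02, 0.05, 0], [-0.3, -0.05, -0.02, 0.05, 0], [-0.3, -0.05, -0.02, 0.05, 0], [-0.3, -0.05, -0.02, 0.05, 0], [-0.3, -0.05, -0.02, 0.05, 0], [-0.3, -0.05, -0.02, 0.05, 0], [-0.3, -0.05, -0.02, 0.05, 0], [-0.3, -0.05, -0.02, 0.05, 0]]]}}

```text
time_s: 25.15
eef_pos: [0.4013, 0.0525, 0.2816]
tcp_rot: [-2.895, 1.551, 0.342]
wrist_force: [0.1, -1.4, -0.3]
grip_width: 0.0555
```

```bash
python3 - <<'E'
from ov import *
ov("s23","side",(150,160,110,90,7),C=None)
ov("t23","top",(140,90,110,90,7),C=None)
E
```

```text
(no output)
```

View pics/s23.png

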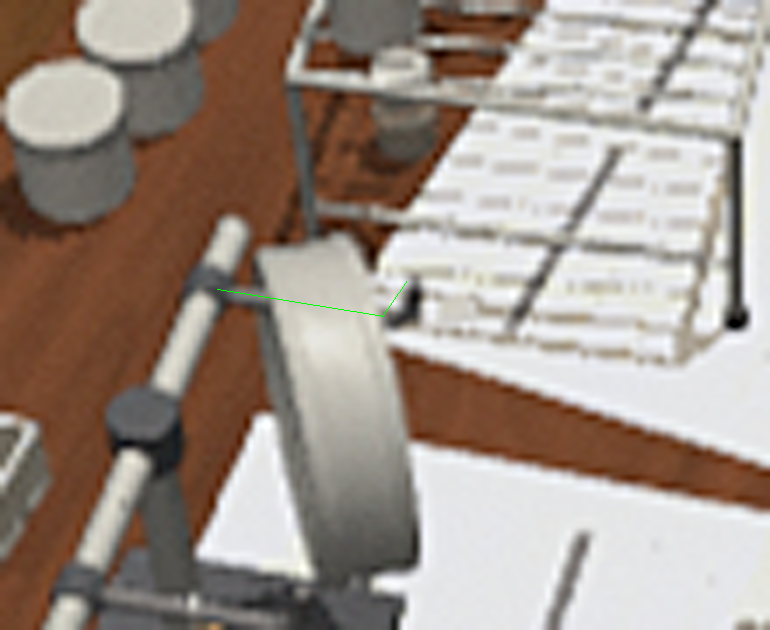

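View pics/t23.png

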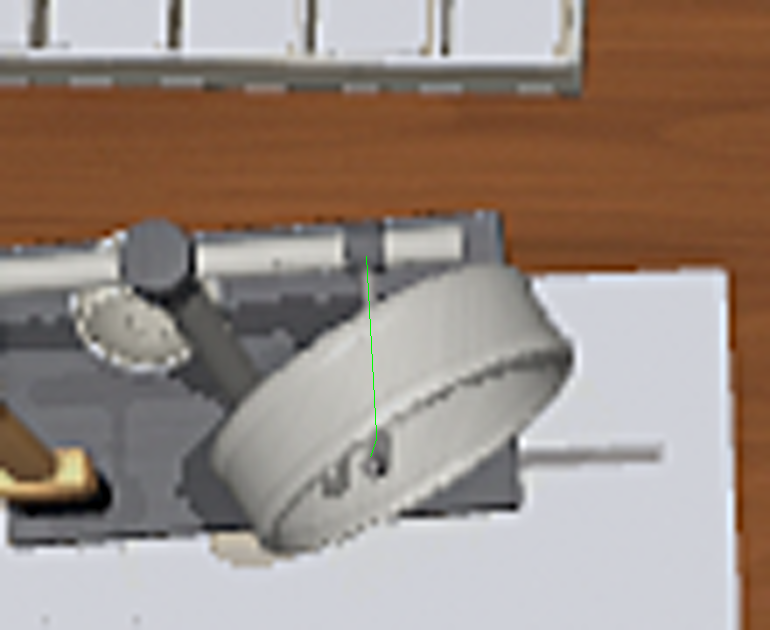

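>>> {"api": "step_arm", "payload": {"targets": [[[-0.3, 0, 0, 0, 0], [-0.3, 0, 0, 0, 0], [-0.3, 0, 0, 0, 0], [-0.3, 0, 0, 0, 0], [-0.3, 0, 0, 0, 0], [-0.3, 0, 0, 0, 0], [-0.3, 0, 0, 0, 0], [-0.3, 0, 0, 0, 0], [-0.3, 0, 0, 0, 0], [-0.3, 0, 0, 0, 0], [-0.3, 0, 0, 0, 0], [-0.3, 0, 0, 0, 0], [-0.3, 0, 0, 0, 0], [-0.3, 0, 0, 0, 0], [-0.3, 0, 0, 0, 0], [-0.3, 0, 0, 0, 0], [-0.3, 0, 0, 0, 0], [-0.3, 0, 0, 0, 0], [-0.3, 0, 0, 0, 0], [-0.3, 0, 0, 0, 0]]]}}

```text
time_s: 27.25
eef_pos: [0.4012, 0.0525, 0.2815]
tcp_rot: [-2.894, 1.551, 0.343]
wrist_force: [0.2, -0.6, -0.6]
grip_width: 0.0555
```

>>> {"api": "step_arm", "payload": {"targets": [[[-0.3, 0, 0, 0, 0], [-0.3, 0, 0, 0, 0], [-0.3, 0, 0, 0, 0], [-0.3, 0, 0, 0, 0], [-0.3, 0, 0, 0, 0], [-0.3, 0, 0, 0, 0], [-0.3, 0, 0, 0, 0], [-0.3, 0, 0, 0, 0], [-0.3, 0, 0, 0, 0], [-0.3, 0, 0, 0, 0], [-0.3, 0, 0, 0, 0], [-0.3, 0, 0, 0, 0], [-0.3, 0, 0, 0, 0], [-0.3, 0, 0, 0, 0], [-0.3, 0, 0, 0, 0], [-0.3, 0, 0, 0, 0], [-0.3, 0, 0, 0, 0], [-0.3, 0, 0, 0, 0], [-0.3, 0, 0, 0, 0], [-0.3, 0, 0, 0, 0]]]}}

```text
time_s: 29.25
eef_pos: [0.4012, 0.0525, 0.2816]
tcp_rot: [-2.893, 1.551, 0.344]
wrist_force: [0.2, -0.2, 0.5]
grip_width: 0.0552
```

```bash
python3 - <<'E'
from ov import *
A=[]
for k in range(4):
    i=cam("top"); A.append(i["frame"].astype(int)[90:180,140:250])
print([np.abs(A[k+1]-A[k]).mean().round(2) for k in range(3)],np.abs(A[3]-A[0]).mean())
ov("s24","side",(150,160,110,90,7),C=None)
ov("t24","top",(140,90,110,90,7),C=None)
E
```

```text
[np.float64(0.93), np.float64(0.96), np.float64(0.86)] 1.2768013468013468
```

View pics/s24.png

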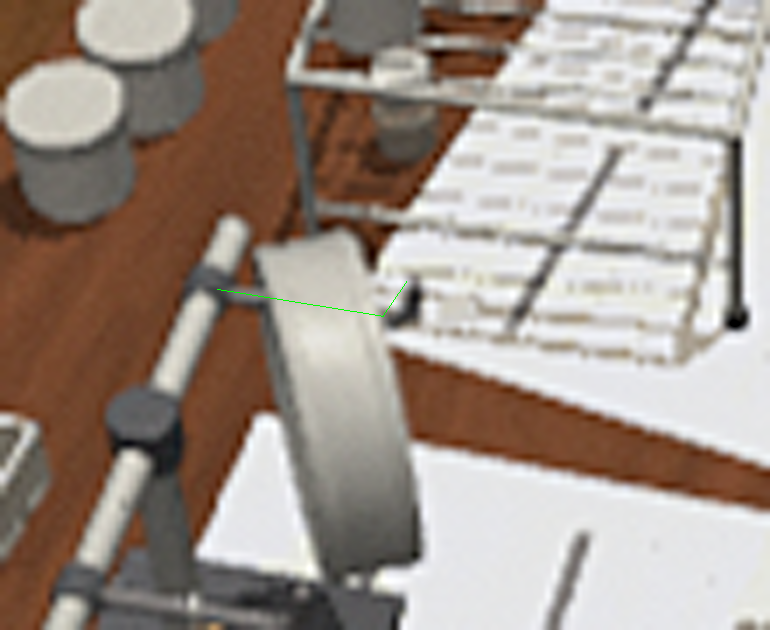

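View pics/t24.png

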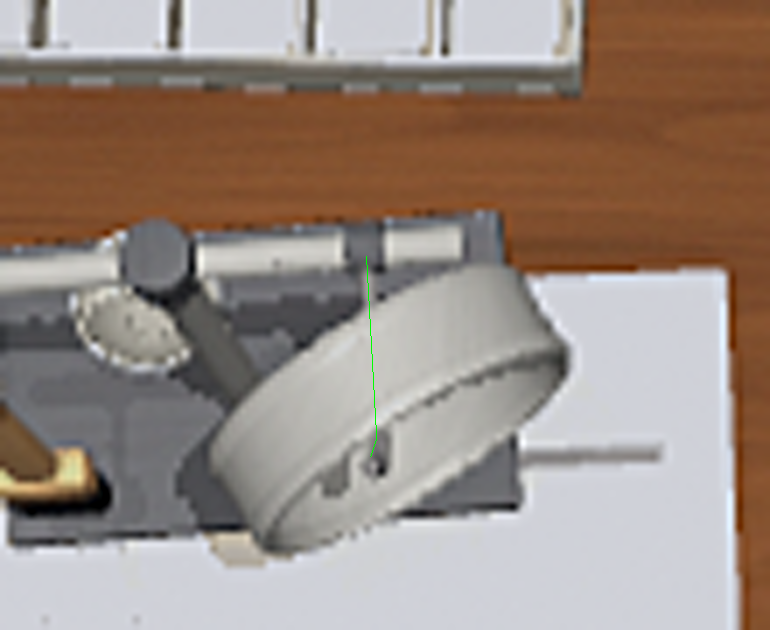

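```bash
cat > fit2.py <<'E'
from ov import *
from scipy.optimize import least_squares
def hoopfit(TP,SP,x0):
    t=cam("top");s=cam("side"); f7=lambda P,u,v:(np.array(P)+.5)/7-.5+[u,v]
    TP=f7(TP,140,90);SP=f7(SP,150,160); a=np.linspace(0,2*np.pi,32,endpoint=False); D=np.c_[np.cos(a),np.sin(a)]
    th=np.linspace(0,2*np.pi,120)
    def model(p):
        n=np.array([np.cos(p[4])*np.cos(p[3]),np.cos(p[4])*np.sin(p[3]),np.sin(p[4])]); u=np.cross(n,[0,0,1]);u/=np.linalg.norm(u);v=np.cross(n,u)
        R=.08*(np.cos(th)[:,None]*u+np.sin(th)[:,None]*v); return np.r_[R+n*.0225,R-n*.0225]+p[:3]
    def f(p):
        X=model(p); return np.r_[(px(t,X)@D.T).max(0)-(TP@D.T).max(0),(px(s,X)@D.T).max(0)-(SP@D.T).max(0)]
    r=least_squares(f,x0,loss="soft_l1"); p=r.x; d=p[:3]-J
    print("center",p[:3].round(4),"in jhook",[(d@e).round(4) for e in(ex,ey,ez)],"axis yaw",np.degrees(p[3]).round(1),"elev",np.degrees(p[4]).round(1),"rms",np.sqrt((r.fun**2).mean()).round(2))
    return p
if __name__=="__main__":
    hoopfit([(212,455),(222,435),(285,365),(370,310),(440,278),(490,263),(520,272),(545,310),(568,350),(568,370),(540,405),(470,460),(390,515),(320,548),(285,555),(265,545),(235,505),(215,475)],
 [(255,248),(345,230),(358,242),(385,330),(410,440),(422,555),(400,567),(345,578),(325,575),(300,490),(270,340)],[.65,.165,.21,-.4,0])
E
python3 fit2.py
```

```text
center [0.6397 0.1628 0.2084] in jhook [np.float64(-0.0091), np.float64(-0.0013), np.float64(-0.0706)] axis yaw 34.5 elev 1.5 rms 0.87
```

>>> {"api": "step_arm", "payload": {"targets": [[[-0.3, 0, 0, 0, 0], [-0.3, 0, 0, 0, 0], [-0.3, 0, 0, 0, 0], [-0.3, 0, 0, 0, 0], [-0.3, 0, 0, 0, 0], [-0.3, 0, 0, 0, 0], [-0.3, 0, 0, 0, 0], [-0.3, 0, 0, 0, 0], [-0.3, 0, 0, 0, 0], [-0.3, 0, 0, 0, 0], [-0.3, 0, 0, 0, 0], [-0.3, 0, 0, 0, 0], [-0.3, 0, 0, 0, 0], [-0.3, 0, 0, 0, 0], [-0.3, 0, 0, 0, 0], [-0.3, 0, 0, 0, 0], [-0.3, 0, 0, 0, 0], [-0.3, 0, 0, 0, 0], [-0.3, 0, 0, 0, 0], [-0.3, 0, 0, 0, 0]]]}}

```text
time_s: 31.65
eef_pos: [0.4012, 0.0525, 0.2815]
tcp_rot: [-2.893, 1.551, 0.344]
wrist_force: [-1.2, 0.3, -0.6]
grip_width: 0.0555
```

```bash
python3 - <<'E'
from ov import *
A=[];B=[]
for k in range(6):
    f=cam("side")["frame"].astype(int); A.append(f[190:245,183:212]);B.append(f[190:245,225:252])
print([np.abs(a-A[0]).mean().round(2) for a in A],[np.abs(a-B[0]).mean().round(2) for a in B])
ov("s25","side",(150,160,110,90,7),C=None); s=cam("side");cv2.imwrite("pics/s26.png",s["frame"]); s=cam("top");cv2.imwrite("pics/t26.png",s["frame"])
E
```

```text
[np.float64(0.0), np.float64(1.68), np.float64(1.68), np.float64(1.69), np.float64(1.66), np.float64(1.68)] [np.float64(0.0), np.float64(1.34), np.float64(1.32), np.float64(1.29), np.float64(1.3), np.float64(1.3)]
```

View pics/s26.png

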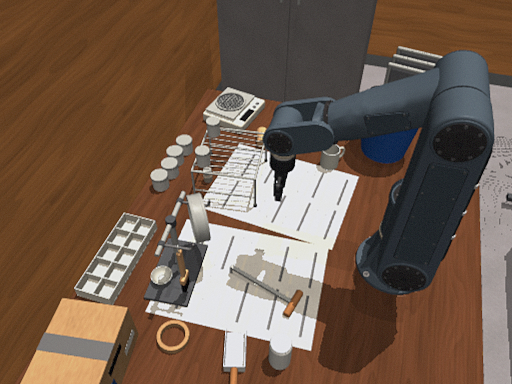

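View pics/t26.png

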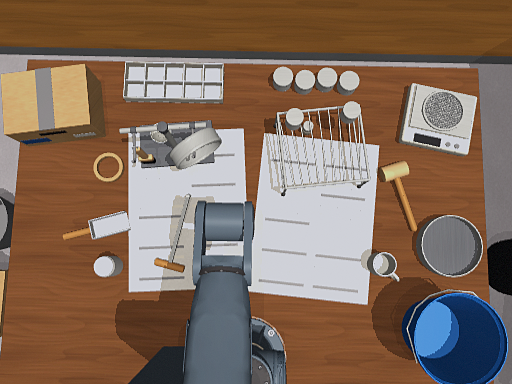

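Everything is still: the frame-to-frame difference stays at noise level and doesn't grow. The frame hangs at top (197,147), the pull hook lies at (175,232), and the bystanders are where they started. The gripper is clear of everything, so I'm handing in.

```bash
python3 -c "
from bench import arm
print(arm.sign_off())"
```

```text
the job is handed in; nothing more can be done
None
```

I dragged the sieve frame out from under the shelf with the pull hook and hung it on the free J-hook. The job was handed in at about 32 s; it reports no verdict, so the results below are my own checks.

**What I did**
- **Drag:** I hooked the frame's near rim from inside and pulled until the frame's centre was about 75 mm in front of the shelf.
- **Hook:** I laid the pull hook back down where it had been.
- **Hanging:** I picked the frame up by the side of its rim and lowered the far rim onto the J-hook's level bar. The frame tilted in the grip to about 45°. I let go, and it swung down to hang.

**Last checks**

| Check | Result |
|---|---|
| Frame centre relative to the J-hook | about −9 mm along, −1 mm across, −71 mm in height |
| Frame axis | level to about 1.5° |
| Motion | none seen between successive pictures, so I take it as still |
| Pull hook | on the table |
| Bystanders | look unmoved by eye; not measured |
| Gripper | clear of everything |

**Not as expected**
- The frame hangs turned about 30° sideways on the bar; the stated conditions allow this.
- The J-hook model was 2–3 mm off in the pictures.
- The frame drooped about 6° in the grip before it was hung.

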